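# Tidy the game things into a cantilever games box with a plunger-locked top tray

## Robot

A 6-joint arm with a two-finger parallel gripper is mounted at the origin on the work surface. World frame = base frame: x ahead of the robot, y to its left, z up, the work surface at z = 0. Lengths are in m, angles in rad, forces in N, time in s.
With the tool pointing down it reaches from about 0.2 to 0.875 m from the base axis. Payload 3.4 kg.
Tool frame: the origin (TCP) lies on the centre line of the jaws, within the pads' length; the fingertips stand 14 mm ahead of it and the grasp point (between the pads) lies 5 mm behind it; z points along the fingers, y is the direction in which the jaws open and shut (so a half turn about z gives the same grasp; the last joint's range is limited). The gripper opens to 94 mm and grips with 3 to 60 N. Pads are 16 mm wide; open, the fingers measure 119 mm over their backs; the gripper's body (75 mm by 177 mm) begins 78 mm behind the grasp point.
Start: joints at [-1.245, 0.276, 1.505, -0, 1.361, -0.121], TCP at [0.248, -0.519, 0.219] pointing down, gripper open.
Joint ranges: [-2.89, 2.89], [-0.75, 2.08], [0.22, 2.7], [-1.18, 4.32], [0.11, 2.71], [-2.7, 2.7]. Speed limits (rad/s): [2.57, 2.57, 3.14, 3.14, 3.14, 3.14].

## Interface

Orientations are given as a unit quaternion [x, y, z, w].
In Python, from station import robot gives the robot as it stands. The module is installed in compiled form; this text tells all that it offers.
- The arm moves only by the tool arm_command, never from a script. Its argument "deltas" is one flat list of numbers, 5 for each row, row after row: the shift along the tool's x, y, z in m, then the turn about the tool's z in rad, then the opening, from 0 (shut) to 1 (fully open). A call has 1 to 20 rows; each row shifts and turns the commanded pose from where the row before left it, along the tool's axes as they then stand; what a row does not reach is not made up. A row lasts 1/8 s, in which the tool goes at most 62.5 mm and 10.7 degrees, less where a joint would pass 70% of its speed; a pose out of reach is approached as far as the arm can. A call with a gripper value outside its range is refused whole. The fingers move at their own pace and stop on an object; "grip_force" is the grip in N (left out, the last holds). Time passes only in rows, so rows that do not move let the fingers close. It gives the time, the measured TCP pose, the force and the opening at its end, in the units of the state.
- robot.sense(): the state, without advancing time (a new reading comes with each control period).
- robot.read_camera(name): name is "scene" or "top"; returns the picture (384x512x3 uint8, red, green, blue); there is no depth.
- robot.get_calibration(name): a dict with "fx", "fy", "cx", "cy" (pixels), "origin" and "orientation" of the camera in the world. Camera axes: x right, y down, z forward; pixel columns grow to the right and rows downward; lengths in m; the calibration is good to about 2 mm. A picture is of the moment at which its call begins. get_calibration takes no time and is no camera call.
- robot.sign_off(): hands the job in, once; it reports no verdict.
Trained networks look in the newest picture that a camera, given by its name, has taken for a name from the list of things; names that differ only in an ending like _2 or _b are one class to them, and where a whole thing is asked for, a point or a joint stands for the part that bears it (a point fixed in the world has none). Each returns a list of dicts, best first, with "conf" (0 to 1); they miss things now and then, are a little off and sometimes report something else, mostly with a low value. They report only what shows in the picture. A call takes as long as a camera call.
- robot.find_in(camera, thing): "box" ([centre column, centre row, width, height] in pixels, round what is visible of it).
- robot.outline_of(camera, thing): "region" (384x512 bool, what is visible of it) and "box" ([centre column, centre row, width, height] in pixels, round what is visible of it).
The state is a dict: "t": time; "qpos": joint angles; "joint_vel": joint speeds; "effort": joint torques, N m; "ee_pos": TCP position; "orientation": TCP orientation; "wrist_force": force on the tool from outside, world axes, zero at the start; "torque": the same for the moment, N m; "grip_width": finger opening in m.
Only numpy, scipy, OpenCV 4.12 (cv2) and the standard library are available. Lean on these libraries where they do the work, as an engineer would, in place of code of your own. Each camera call takes 0.05 s, during which the arm holds its last target.

## Task

Tidy away all the game things lying about, whichever are there: the spinning top, the cube puzzle and the dice shaker go in the bottom compartment of the cantilever games box, the pawns in its top tray. To get at the bottom, pull the red spring plunger, swing the top tray right over to its open side and let the pin snap into the hole there, so that the tray is held while you pack; then pull the plunger again, bring the tray back down onto the box and let the pin snap home in the first hole. Leave the egg cup, the tealight tin and the coasters standing where they are.

Things in the scene. Friction and masses are not known exactly. Their poses are not given: they have to be found in the camera images.
- games_box: Wooden cantilever games box, fixed. Origin: centre of its underside; x from its front face (red pull knob) to its back, y to the side where the open top tray rests, z up. Lower box 232 (x) x 182 (y) x 88 high, walls 6. Arms and plunger stand out 60 in front, 7 at the back. With the tray shut the box is 131 high.
- swing_arm (a joint): Angle of the arms carrying the top tray, rad: 0 = tray shut on the box, 1.745 (100 degrees) = tray fully over at +y; a stop and a hole for the pin at each end, no hole between. The knob swings in the box's y-z plane: from -y over the top to +y. Let go half-way, the tray stays there on its stiff pin and arms or sinks slowly to one end. Swinging it by the knob takes up to 15 N.
- plunger (a joint): Pull of the spring plunger, m: 0 = pin home in a hole, 0.014 = fully out. The pin, 9 mm thick with a round nose, reaches 10 mm into the metal sector plate and frees the arm when pulled out 10 mm or more; its spring pulls back with 3 N (home) to 6.5 N (fully out). Let go between the holes it rides on the plate at about 0.010.
- knob_center (a point): Centre of the red pull knob, 25 mm in diameter and 25 long, axis along box x; turns freely on its own axis, so the hand need not turn. On the plunger of the front arm, 60 mm from the arm's pivot, 47 in front of the front face (pin home). Pull it along box -x. Pin home: at (-0.163, -0.018, 0.061) m in the box's frame with the tray shut, (-0.163, 0.074, 0.061) with it open.
- pivot_point (a point): Point on the axis (along box x) of the front arm's lower pivot, level with the knob's centre when the pin is home: (-0.163, 0.028, 0.022) m in the box's frame. The knob's centre swings about it at 60 mm.
- compartment (a point): Centre of the bottom compartment's blue-lined floor, 7 mm above the box's underside; axes as the box. The compartment is 220 (x) x 170 (y) x 81 deep, open at the top once the tray is away.
- tray_center (a point): Centre of the empty top tray (232 x 182 x 42), half-way up; axes as the box. Walls 4 and floor 5 thick, two dividers crossing at its centre 36 high (4 cells 110 x 85). Shut, it lies on the rim. Carried by a pair of parallel steel arms front and back, 130 between pivots, it stays level, rises 46 on the way over and ends 199 towards +y, as high as when shut.
- pawn_blue_center (a point): Blue plastic game pawn. Stands upright on its base, 70 high: base 42 in diameter and 13 high, straight waist 27 in diameter from 17 to 44 above the base, ball head 29 in diameter. Point: on its axis, 35 above the base; z along its axis to the head. Goes in the top tray; may be absent.
- pawn_yellow_center (a point): Yellow plastic game pawn. Stands upright on its base, 70 high: base 42 in diameter and 13 high, straight waist 27 in diameter from 17 to 44 above the base, ball head 29 in diameter. Point: on its axis, 35 above the base; z along its axis to the head. Goes in the top tray; may be absent.
- pawn_green_center (a point): Green plastic game pawn. Stands upright on its base, 70 high: base 42 in diameter and 13 high, straight waist 27 in diameter from 17 to 44 above the base, ball head 29 in diameter. Point: on its axis, 35 above the base; z along its axis to the head. Goes in the top tray; may be absent.
- spinning_top_center (a point): Eight-sided pale wooden spinning top with a red and a green band, lying on one of its flat sides. Body 48 across the flats and 34 long; stem 11 thick reaching 41 from the point (x), pointed tip reaching 35 the other way (-x). Point: centre of the body, 24 above the surface it lies on; x along the axis towards the stem. Goes in the bottom compartment; may be absent.
- cube_puzzle_center (a point): Acrylic block puzzle of four tinted pieces, held together as one 52 mm cube. Point: its centre, axes square to its faces. Goes in the bottom compartment; may be absent.
- dice_shaker_center (a point): Capped dark wooden dice shaker with two brass bands, an upright cylinder 50 in diameter, 64 high. Point: its centre, z along its axis. Goes in the bottom compartment; may be absent.
- egg_cup_center (a point): Red ceramic egg cup, foot and rim 47 in diameter, 64 high, standing. Point: on its axis, 32 up. Stays out.
- tealight_tin_center (a point): Steel tealight tin with a screw-top lid, 58 in diameter, 26 high. Point: its centre. Stays out.
- coasters_center (a point): Pile of two round cork coasters, 96 in diameter, 12 high. Point: its centre. Stays out.

How it is judged:
By the outcome, as a careful person would: the job done as asked, in the order asked, and still so for the second after the job is handed in, with the robot touching nothing.
Of pawn_blue, pawn_yellow, spinning_top, cube_puzzle, dice_shaker, pawn_green only 4 to 6 are there at a start; the rules pass over those that are not, and their reading is None.
At some moment in a run one of pawn_blue, pawn_yellow, spinning_top, cube_puzzle, dice_shaker, pawn_green may be knocked a few centimetres aside while the robot is not near it.
Once in a run the grip may slacken for a moment while it holds something.
It also fails if it takes over 208 s, if anything falls off the work surface, if the arm or the gripper's body presses on something with over 40 N, if the wrist force passes 120 N, or if a joint passes its speed limit or range.

## Working session

There is one attempt and no reset: what is moved stays moved. The work goes in short steps, Python scripts to look and compute and a tool call to move; the robot and the scene stay as the last step left them, time stands still between calls to the robot, and variables do not carry over. Pictures are saved under pics/ and viewed, and the job is handed in when it is done.

Besides the shell and the picture viewer there is one more tool, called after "Request:" by a JSON object that holds its "method" and its "body". arm_command: Moves the arm, as the interface text tells. Its arguments: {"type":"object","properties":{"deltas":{"type":"array","items":{"type":"number"}},"grip_force":{"type":"number"}},"required":["deltas"]}

```bash
mkdir -p pics
python3 - <<'E'
from station import robot
import cv2
s=robot.sense(); print(s)
for n in("scene","top"):
    im=robot.read_camera(n); cv2.imwrite(f"pics/{n}0.png",cv2.resize(im[:,:,::-1],(800,600),interpolation=cv2.INTER_CUBIC)); print(n,robot.get_calibration(n))
E
```

```text
{'t': 0.0, 'qpos': array([-1.24500256e+00,  2.76553141e-01,  1.50610720e+00, -1.91102044e-05,
        1.36067418e+00, -1.20992595e-01]), 'joint_vel': array([-1.61513745e-03, -6.94258393e-04,  1.78870818e-04, -7.90336874e-04,
       -8.11132096e-06,  2.08977689e-03]), 'effort': array([ 1.75478493e-03, -4.04579043e+01, -2.37230945e+01,  7.05202133e-02,
        3.46583559e-02, -1.54419881e-04]), 'ee_pos': array([ 0.24826127, -0.51805456,  0.21863891]), 'orientation': array([ 9.75150527e-01,  2.21541625e-01, -9.83223416e-05, -8.65413838e-04]), 'wrist_force': array([-0.118121  ,  0.49189827,  0.38550882]), 'torque': array([0.05407876, 0.02209304, 0.0331388 ]), 'grip_width': 0.0938217494803622}
scene {'fx': 365.42155757664165, 'fy': 365.42155757664165, 'cx': 258.88685127411236, 'cy': 189.09230494532076, 'origin': array([ 1.09427252, -0.52074854,  0.83170265]), 'orientation': array([ 0.84084637,  0.36001844, -0.15883665, -0.37166521])}
top {'fx': 476.51429417726825, 'fy': 476.51429417726825, 'cx': 260.2277047331572, 'cy': 185.2360389446532, 'origin': array([0.21368575, 0.01637577, 1.60441844]), 'orientation': array([ 0.70685198, -0.70203356,  0.0623105 , -0.060221  ])}
```

View pics/scene0.png

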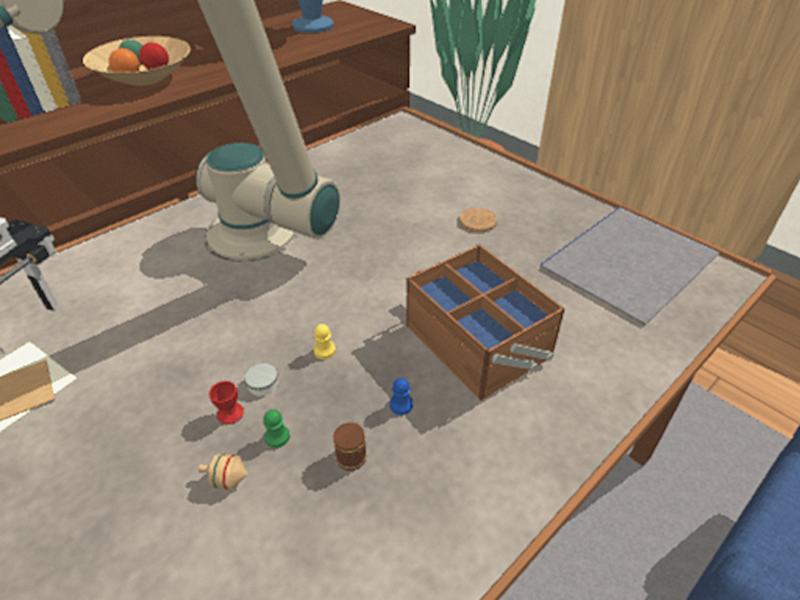

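View pics/top0.png

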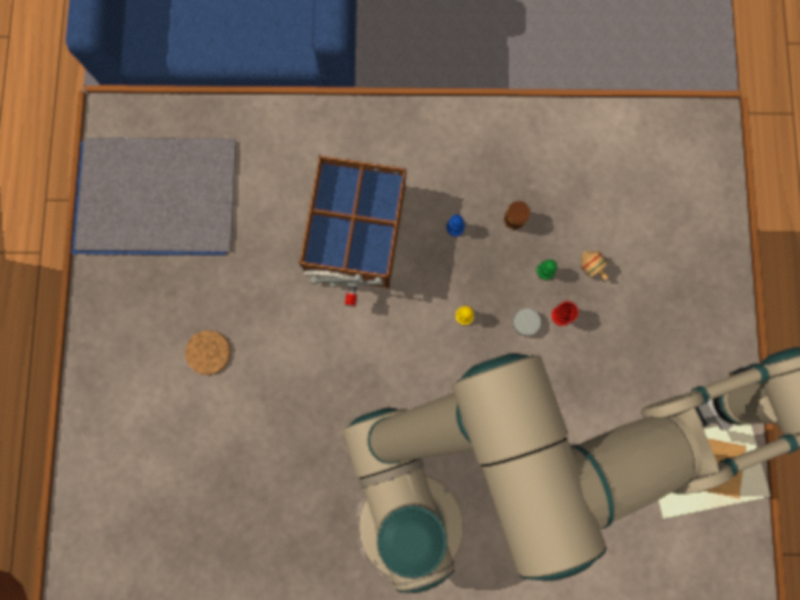

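```bash
cat > h.py <<'E'
import numpy as np, cv2
from scipy.spatial.transform import Rotation as R
from scipy.optimize import minimize
from station import robot
C={n:robot.get_calibration(n) for n in("scene","top")}
def proj(n,P):
    c=C[n]; p=R.from_quat(c["orientation"]).inv().apply(np.asarray(P,float).reshape(-1,3)-c["origin"])
    return np.c_[c["fx"]*p[:,0]/p[:,2]+c["cx"],c["fy"]*p[:,1]/p[:,2]+c["cy"]]
def back(n,uv,z):
    c=C[n]; d=R.from_quat(c["orientation"]).apply([(uv[0]-c["cx"])/c["fx"],(uv[1]-c["cy"])/c["fy"],1.])
    return c["origin"]+d*(z-c["origin"][2])/d[2]
def rev(prof):
    a=np.linspace(0,2*np.pi,32,endpoint=False)
    return np.concatenate([np.c_[r*np.cos(a),r*np.sin(a),0*a+z] for r,z in prof])
PAWN=rev([(.021,0),(.021,.013),(.0135,.017),(.0135,.044)]+[(.0145*np.cos(t),.0555+.0145*np.sin(t)) for t in np.linspace(-1.2,1.57,9)])
SH=rev([(.025,0),(.025,.064)])
TOPM=np.concatenate([rev([(.0235,0),(.0235,.064)])])
TIN=rev([(.029,0),(.029,.026)]); COA=rev([(.048,0),(.048,.012)])
MOD=dict(pawn_blue_center=PAWN,pawn_yellow_center=PAWN,pawn_green_center=PAWN,dice_shaker_center=SH,egg_cup_center=TOPM,tealight_tin_center=TIN,coasters_center=COA)
def bb(uv): return np.r_[uv.min(0),uv.max(0)]
def bx(b): return np.array([b[0]-b[2]/2,b[1]-b[3]/2,b[0]+b[2]/2,b[1]+b[3]/2])
def fit(model,obs,z0=0):
    # obs {cam: bbox xyxy}
    n=list(obs)[0]; b=obs[n]; x0=back(n,[(b[0]+b[2])/2,(b[1]+b[3])/2],z0+.03)[:2]
    f=lambda p:sum(np.sum(np.abs(bb(proj(n,model+[p[0],p[1],z0]))-obs[n])**1.5) for n in obs)
    r=minimize(f,x0,method="Nelder-Mead",options=dict(initial_simplex=[x0,x0+[.01,0],x0+[0,.01]],xatol=1e-5))
    return r.x,r.fun
def st():
    s=robot.sense(); Rm=R.from_quat(s["orientation"]).as_matrix(); 
    return s,np.arctan2(Rm[1,0],Rm[0,0])
E
python3 - <<'E'
from h import *
import pickle
D={}
for cam in("scene","top"):
    robot.read_camera(cam)
    for k in list(MOD)+["spinning_top_center","cube_puzzle_center","games_box","knob_center"]:
        o=robot.outline_of(cam,k)
        D[cam,k]=o
        print(cam,k,[(round(d["conf"],2),np.round(d["box"],1).tolist(),int(d["region"].sum())) for d in o[:2]])
pickle.dump(D,open("D.pkl","wb"))
for k in MOD:
    obs={c:bx(D[c,k][0]["box"]) for c in("top","scene") if D[c,k]}
    for o in ({"top":obs.get("top")},{"scene":obs.get("scene")},obs):
        if all(v is not None for v in o.values()) and o: 
            x,f=fit(MOD[k],o); print(k,list(o),x.round(4),round(f,1))
E
```

```text
scene pawn_blue_center [(0.62, [257.1, 254.8, 15.8, 26.4], 269), (0.47, [145.1, 257.3, 19.1, 27.2], 392)]
scene pawn_yellow_center [(0.69, [208.7, 220.0, 13.4, 23.6], 218), (0.67, [311.1, 196.7, 105.7, 80.0], 4529)]
scene pawn_green_center [(0.56, [175.5, 273.3, 17.2, 23.8], 319), (0.53, [225.1, 286.2, 19.6, 33.3], 551)]
scene dice_shaker_center [(0.71, [225.3, 286.0, 20.2, 33.7], 553)]
scene egg_cup_center [(0.79, [146.5, 257.6, 20.4, 25.8], 450), (0.43, [204.7, 218.1, 16.3, 23.7], 237)]
scene tealight_tin_center [(0.76, [168.0, 243.9, 21.6, 21.4], 349), (0.69, [226.5, 286.9, 19.8, 30.9], 521)]
scene coasters_center [(0.64, [309.3, 204.8, 100.4, 100.3], 6410), (0.54, [308.3, 140.3, 22.6, 15.3], 313)]
scene spinning_top_center [(0.67, [143.5, 299.8, 29.4, 24.5], 509)]
scene cube_puzzle_center [(0.51, [311.0, 195.4, 102.3, 82.4], 4458)]
scene games_box [(0.58, [305.6, 141.4, 28.7, 14.3], 309), (0.55, [310.2, 207.4, 102.6, 99.5], 6299)]
scene knob_center [(0.6, [310.4, 206.1, 104.5, 98.0], 6520)]
top pawn_blue_center [(0.71, [293.0, 145.8, 11.8, 15.7], 128)]
top pawn_yellow_center []
t
[... 967 characters left out ...]
ene'] [ 0.5386 -0.2946] 1.0
pawn_green_center ['top', 'scene'] [ 0.5379 -0.2933] 6.3
dice_shaker_center ['top'] [ 0.6491 -0.2274] 0.7
dice_shaker_center ['scene'] [ 0.6636 -0.2251] 3.2
dice_shaker_center ['top', 'scene'] [ 0.6585 -0.2258] 16.7
egg_cup_center ['top'] [ 0.4396 -0.3222] 15.2
egg_cup_center ['scene'] [ 0.4489 -0.3219] 6.1
egg_cup_center ['top', 'scene'] [ 0.4453 -0.3218] 23.2
tealight_tin_center ['top'] [ 0.4308 -0.2477] 4.2
tealight_tin_center ['scene'] [ 0.433  -0.2476] 0.4
tealight_tin_center ['top', 'scene'] [ 0.4322 -0.2477] 4.8
coasters_center ['top'] [0.3539 0.4367] 1.8
coasters_center ['scene'] [0.6266 0.1465] 880.5
coasters_center ['top', 'scene'] [0.3809 0.4163] 1645.3
```

Run:
```python
from h import *
im=robot.read_camera("top"); cv2.imwrite("pics/topraw.png",im[:,:,::-1])
c=im[90:200,180:400][:,:,::-1]; cv2.imwrite("pics/topz.png",cv2.resize(c,(800,400),interpolation=cv2.INTER_CUBIC))
im=robot.read_camera("scene"); cv2.imwrite("pics/sceneraw.png",im[:,:,::-1])
c=im[150:330,120:370][:,:,::-1]; cv2.imwrite("pics/scenez.png",cv2.resize(c,(800,576),interpolation=cv2.INTER_CUBIC))
```

```text
(no output)
```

View pics/topz.png

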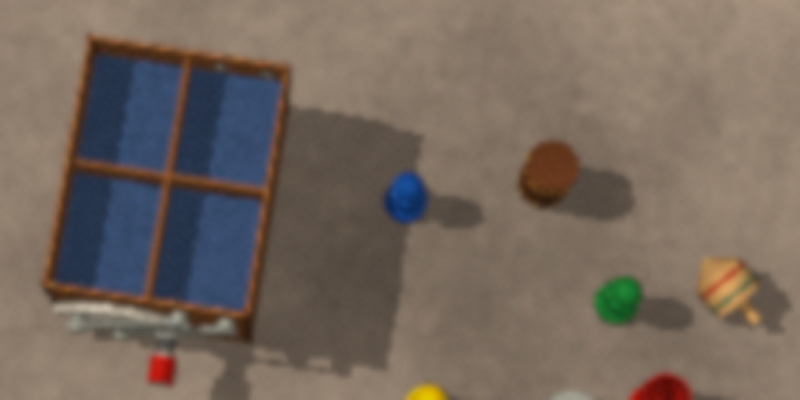

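View pics/scenez.png

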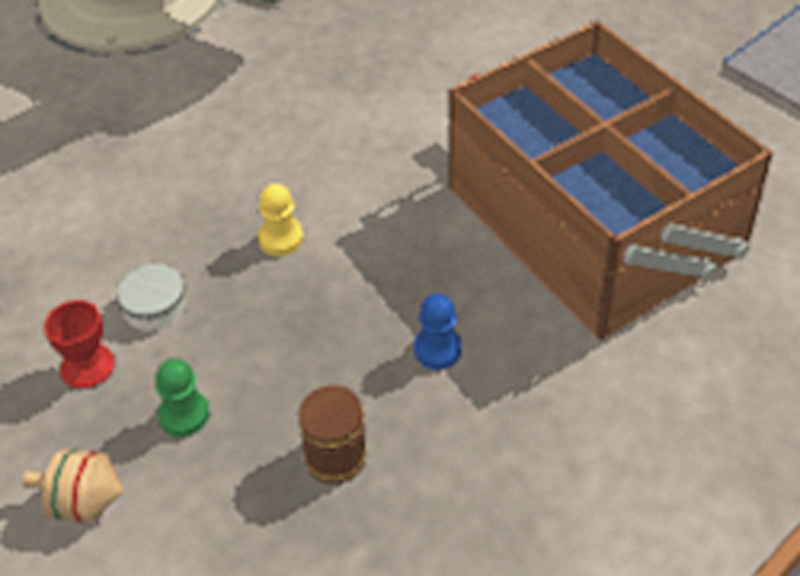

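```bash
cat > boxfit.py <<'E'
from h import *
from scipy.optimize import least_squares
# box corners frame: (+x back)
H=.131
def W(p,P): 
    c,s=np.cos(p[2]),np.sin(p[2]); P=np.asarray(P,float); return np.c_[p[0]+c*P[:,0]-s*P[:,1],p[1]+s*P[:,0]+c*P[:,1],P[:,2]]
FL=[-.116,.091,H];FR=[-.116,-.091,H];BL=[.116,.091,H];BR=[.116,-.091,H]
top={"P":[BL,BR,FR,FL],"uv":[(204.75,100.2),(259.75,108.4),(248.75,175.8),(191.8,168.4)]}
sc={"P":[FR,FL,BL,BR,[.116,-.091,0]],"uv":[(260.6,178.75),(306.9,156.9),(360.6,198.4),(310.6,224.4),(308.1,255.3)]}
def f(p,use="ts"):
    r=[]
    if "t" in use: r.append((proj("top",W(p,top["P"]))-top["uv"]).ravel())
    if "s" in use: r.append((proj("scene",W(p,sc["P"]))-sc["uv"]).ravel())
    return np.concatenate(r)
for u in("t","s","ts"):
    q=least_squares(f,[.65,.1,-.1],args=(u,),loss="soft_l1"); print(u,q.x.round(4),f(q.x,u).round(1))
p=q.x
im=robot.read_camera("top"); m=((im[:,:,0]>150)&(im[:,:,1]<70)&(im[:,:,2]<70)); m[:,:210]=0;m[:,240:]=0
v,u=np.nonzero(m); print(len(u),u.mean(),v.mean(),bb(np.c_[u,v])); print("knob px->",back("top",(u.mean(),v.mean()),.066), "fit", W(p,[[-.163,-.018,.061]]), proj("top",W(p,[[-.163,-.018,.061]])))
E
python3 boxfit.py
```

```text
t [ 0.6249  0.1222 -0.1464] [-0.3 -0.8  0.2 -0.7  0.   1.6  0.   0.3]
s [ 0.6305  0.1207 -0.1565] [-0.8 -1.6  0.2 -1.   0.7 -0.9  0.8  1.  -1.3  1.4]
ts [ 0.6279  0.1222 -0.1492] [-0.1 -1.7  0.3 -1.5 -0.1  0.7 -0.  -0.7 -1.1 -2.  -0.5 -1.6  0.2 -1.8
  0.8  0.1 -1.2  0.6]
33 223.15151515151516 191.0 [221 188 226 194]
knob px-> [0.46333117 0.13380674 0.066     ] fit [[0.46403838 0.12863305 0.061     ]] [[224.84459872 191.0432214 ]]
```

Run:
```python
from h import *
def mask(im,k):
    h=cv2.cvtColor(im,cv2.COLOR_RGB2HSV); H,S,V=[h[...,i].astype(int) for i in range(3)]
    if k=="pawn_blue_center": return (H>103)&(H<125)&(S>165)&(V>50)
    if k=="pawn_green_center": return (H>50)&(H<85)&(S>130)
    if k=="pawn_yellow_center": return (H>20)&(H<33)&(S>150)&(V>100)
    if k=="egg_cup_center": return ((H<6)|(H>174))&(S>180)
    if k=="dice_shaker_center": return (H<15)&(S>110)&(V<140)
G=dict(pawn_blue_center=(.64,-.098),pawn_yellow_center=(.45,-.1155),pawn_green_center=(.538,-.293),dice_shaker_center=(.6585,-.2258),egg_cup_center=(.445,-.322))
ims={c:robot.read_camera(c) for c in C}
for k,g in G.items():
    obs={}
    for c in C:
        m=mask(ims[c],k).astype(np.uint8)
        b=bb(proj(c,MOD[k]+[*g,0])).astype(int); w=np.zeros_like(m); w[b[1]-5:b[3]+6,b[0]-5:b[2]+6]=1
        m=m*w; n,l,s,ce=cv2.connectedComponentsWithStats(m); i=1+np.argmax(s[1:,4]); s=s[i]
        obs[c]=np.array([s[0],s[1],s[0]+s[2],s[1]+s[3]])-0.0
    print(k,[(c,o.tolist()) for c,o in obs.items()])
    for o in ({"top":obs["top"]},{"scene":obs["scene"]},obs):
        x,f=fit(MOD[k],o); print("  ",list(o),x.round(4),round(f,1))
```

```text
pawn_blue_center [('scene', [250.0, 242.0, 264.0, 265.0]), ('top', [287.0, 138.0, 297.0, 151.0])]
   ['top'] [ 0.6345 -0.0962] 3.8
   ['scene'] [ 0.6408 -0.0947] 1.8
   ['scene', 'top'] [ 0.6383 -0.0947] 8.0
pawn_yellow_center [('scene', [201.0, 208.0, 214.0, 230.0]), ('top', [291.0, 196.0, 304.0, 208.0])]
   ['top'] [ 0.4369 -0.1139] 0.7
   ['scene'] [ 0.4443 -0.1155] 1.5
   ['scene', 'top'] [ 0.4398 -0.1143] 5.4
pawn_green_center [('scene', [169.0, 263.0, 185.0, 286.0]), ('top', [344.0, 167.0, 356.0, 178.0])]
   ['top'] [ 0.5385 -0.293 ] 4.6
   ['scene'] [ 0.5443 -0.2938] 2.9
   ['scene', 'top'] [ 0.542  -0.2932] 8.8
dice_shaker_center [('scene', [214.0, 271.0, 233.0, 288.0]), ('top', [323.0, 129.0, 340.0, 147.0])]
   ['top'] [ 0.654  -0.2288] 1.2
   ['scene'] [ 0.6443 -0.215 ] 39.6
   ['scene', 'top'] [ 0.6523 -0.2245] 49.2
egg_cup_center [('scene', [135.0, 244.0, 155.0, 271.0]), ('top', [353.0, 193.0, 370.0, 208.0])]
   ['top'] [ 0.4395 -0.3247] 2.4
   ['scene'] [ 0.446  -0.3247] 5.0
   ['scene', 'top'] [ 0.4424 -0.325 ] 9.0
```

Request:
{"method": "arm_command", "body": {"deltas": [0,0,0,0.149,1,0,0,0,0.149,1,0,0,0,0.149,1,0,0,0,0.149,1,0.0097,-0.04,0,0,1,0.0097,-0.056,0,0,1,0.0097,-0.056,0,0,1,0.0097,-0.056,0,0,1,0.0097,-0.056,0,0,1,0.0097,-0.056,0,0,1,0.0097,-0.056,0,0,1,0.0097,-0.056,0,0,1,0.0097,-0.056,0,0,1,0.0097,-0.056,0,0,1,0.0097,-0.056,0,0,1,0.0097,-0.04,0,0,1,0,-0.032,0,0,1,0,0,0,0,1], "grip_force": 40}}

```text
t: 3.8
ee_pos: [0.4636, 0.1302, 0.2193]
orientation: [0.997, -0.073, -0.0, -0.0]
wrist_force: [-0.4, 0.1, -0.1]
grip_width: 0.0941
```

```bash
cat >> h.py <<'E'
BOX=np.array([.6279,.1222,-.149])
def bw(P,box=None):
    b=BOX if box is None else box
    c,s=np.cos(b[2]),np.sin(b[2]); return np.array([b[0]+c*P[0]-s*P[1],b[1]+s*P[0]+c*P[1],P[2]])
def go(T,yaw=None):
    s,y=st(); yt=y if yaw is None else yaw; d=np.asarray(T)-s["ee_pos"]
    c,sn=np.cos(yt),np.sin(yt)
    print("t",round(s["t"],2),"pos",s["ee_pos"].round(4),"yaw",round(y,4),"q",s["qpos"].round(2),"F",s["wrist_force"].round(1),"grip",round(s["grip_width"],4))
    print("turn",round(-(yt-y),4),"tool d (after turn)",np.round([c*d[0]+sn*d[1],sn*d[0]-c*d[1],-d[2]],4))
def pic(n,name,roi=None,k=None):
    im=robot.read_camera(n)
    if roi: x0,y0,x1,y1=roi; im=im[y0:y1,x0:x1]
    f=min(800/im.shape[1],600/im.shape[0]); cv2.imwrite(f"pics/{name}.png",cv2.resize(im[:,:,::-1],None,fx=f,fy=f,interpolation=cv2.INTER_CUBIC))
E
python3 -c "
from h import *
print(bw([-.163,-.018,.066]))
go(bw([-.163,-.018,.066]),-.149)
pic('top','t1',(160,80,420,275)); pic('scene','s1')"
```

```text
[0.46403395 0.12859667 0.066     ]
t 3.8 pos [0.4636 0.1302 0.2193] yaw -0.1457 q [0.13 0.13 1.69 0.   1.31 1.85] F [-0.4  0.1 -0.1] grip 0.0941
turn 0.0033 tool d (after turn) [0.0007 0.0016 0.1533]
```

View pics/t1.png

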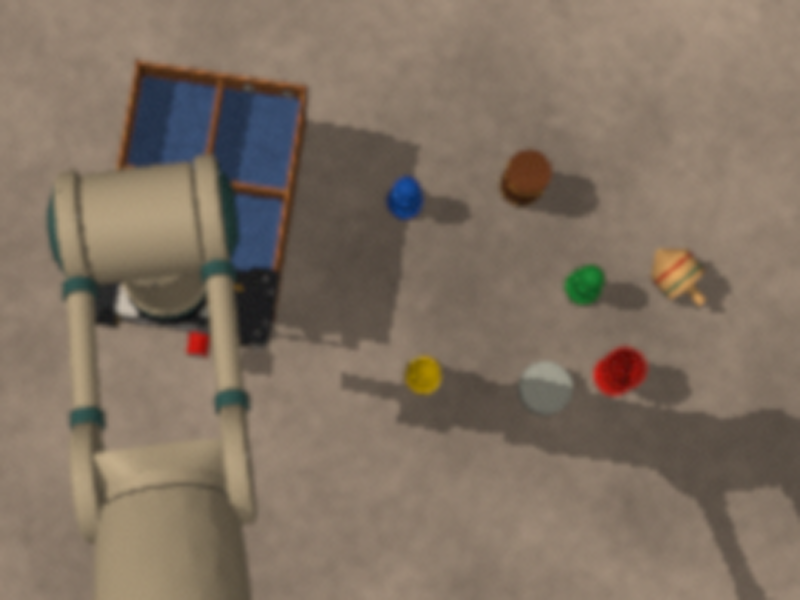

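View pics/s1.png

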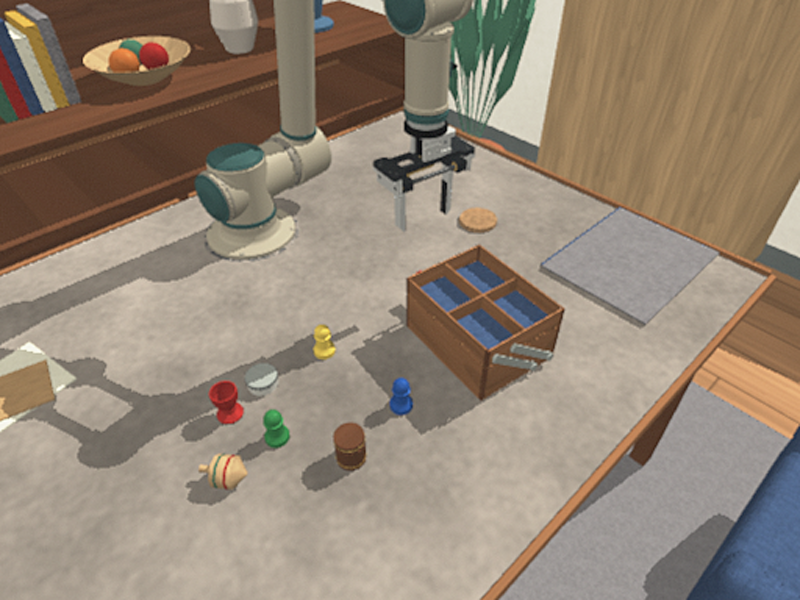

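Request:
{"method": "arm_command", "body": {"deltas": [-0.001,0.0016,0.03,0.003,1,0,0,0.03,0,1,0,0,0.03,0,1,0,0,0.025,0,1,0,0,0.02,0,1,0,0,0.012,0,1,0,0,0.008,0,1,0,0,0.002,0,1,0,0,0,0,1]}}

```text
t: 5.03
ee_pos: [0.4626, 0.1271, 0.0628]
orientation: [0.997, -0.076, 0.0, -0.0]
wrist_force: [-0.6, -0.7, 0.7]
grip_width: 0.0939
```

```bash
python3 -c "
from h import *
go(bw([-.163,-.018,.062]),-.149)
pic('top','t2',(160,120,320,240)); pic('scene','s2',(200,100,400,250))"
```

```text
t 5.03 pos [0.4626 0.1271 0.0628] yaw -0.1523 q [ 0.12  0.28  1.94 -0.    0.92  1.85] F [-0.6 -0.7  0.7] grip 0.0939
turn -0.0033 tool d (after turn) [ 0.0012 -0.0017  0.0008]
```

View pics/t2.png

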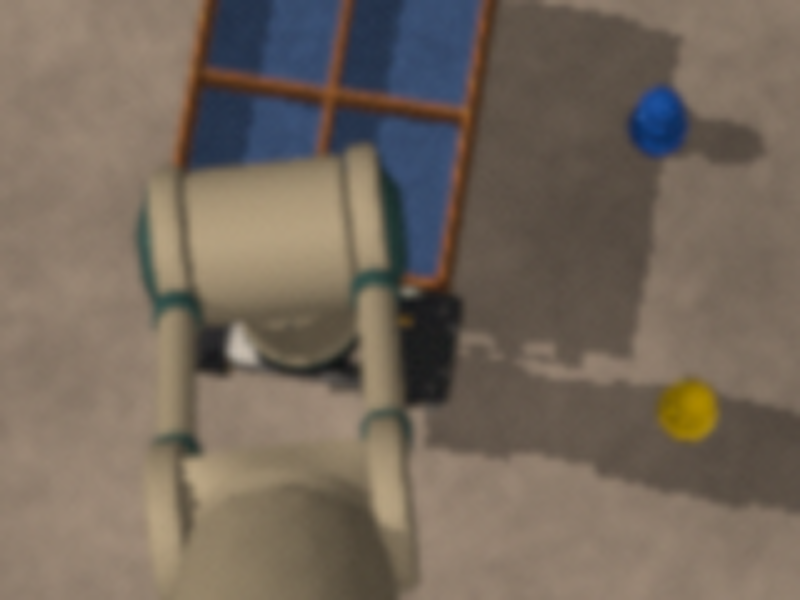

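View pics/s2.png

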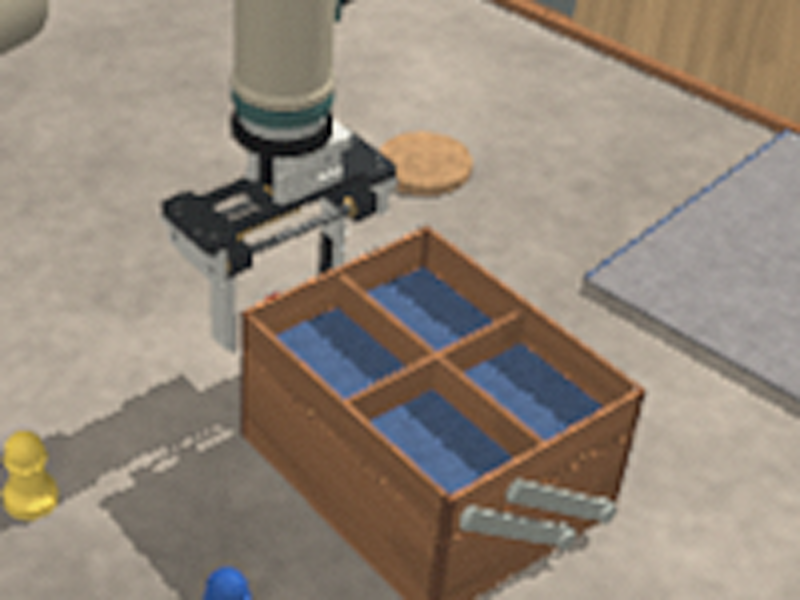

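Request:
{"method": "arm_command", "body": {"deltas": [0,-0.0015,0,0,0.6,0,0,0,0,0.2,0,0,0,0,0,0,0,0,0,0,0,0,0,0,0,0,0,0,0,0,0,0,0,0,0]}}

```text
t: 6.0
ee_pos: [0.4625, 0.1287, 0.0624]
orientation: [0.997, -0.076, -0.0, 0.0]
wrist_force: [0.5, -0.3, 0.4]
grip_width: 0.027
```

Request:
{"method": "arm_command", "body": {"deltas": [0,0,0,0,0,0,0,0,0,0,-0.004,0,0,0,0,-0.004,0,0,0,0,-0.003,0,0,0,0,-0.002,0,0,0,0,0,0,0,0,0]}}

```text
t: 6.88
ee_pos: [0.4526, 0.131, 0.0626]
orientation: [0.997, -0.076, 0.003, -0.0]
wrist_force: [6.7, 3.3, -6.8]
grip_width: 0.0242
```

```bash
python3 -c "
from h import *
go(bw([-.163,-.018,.062]),-.149)
pic('top','t3',(160,120,320,240)); pic('scene','s3',(200,100,400,250))"
```

```text
t 6.88 pos [0.4526 0.131  0.0626] yaw -0.1521 q [ 0.13  0.27  1.96 -0.    0.91  1.86] F [ 6.7  3.3 -6.8] grip 0.0242
turn -0.0031 tool d (after turn) [0.0116 0.0006 0.0006]
```

View pics/t3.png

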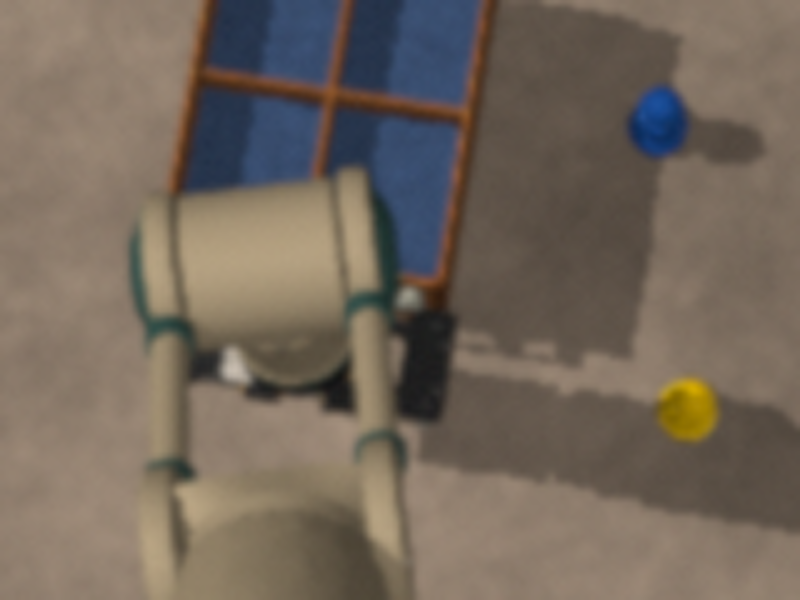

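Request:
{"method": "arm_command", "body": {"deltas": [-0.001,0,0,0,0,-0.001,0,0,0,0,0,0,0,0,0,0,-0.0037,-0.0037,0,0,0,-0.0037,-0.0037,0,0,0,-0.0043,-0.003,0,0,0,-0.0043,-0.003,0,0,0,-0.0048,-0.0022,0,0,0,-0.0048,-0.0022,0,0]}}

```text
t: 8.1
ee_pos: [0.4532, 0.154, 0.0795]
orientation: [0.997, -0.075, 0.002, 0.002]
wrist_force: [5.3, -3.8, -9.8]
grip_width: 0.0236
```

```bash
python3 -c "
from h import *
go(bw([-.175,.028-.0205,.0222+.0564+.0015]),-.149)
pic('top','t4',(130,80,330,230)); pic('scene','s4',(200,80,420,250))"
```

```text
t 8.1 pos [0.4532 0.154  0.0795] yaw -0.1502 q [ 0.19  0.26  1.92 -0.01  0.96  1.91] F [ 5.3 -3.8 -9.8] grip 0.0236
turn -0.0012 tool d (after turn) [ 0.0025 -0.002  -0.0006]
```

View pics/s4.png

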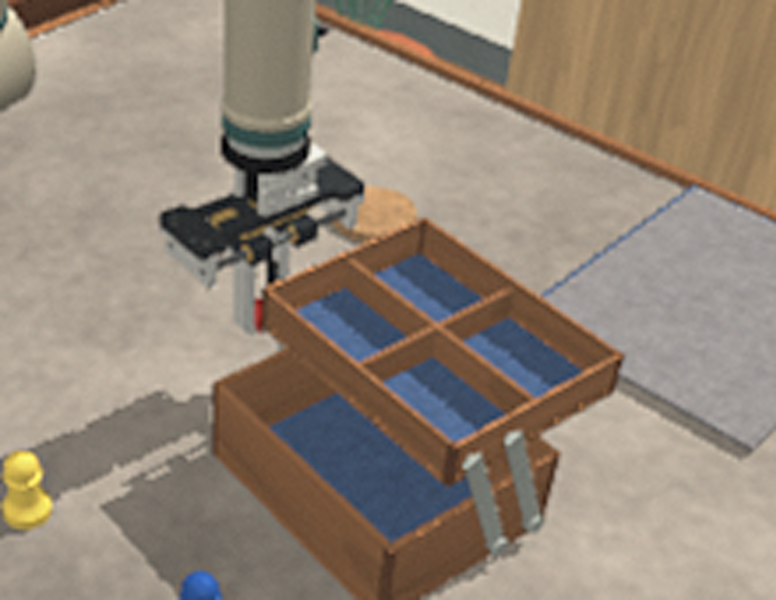

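Request:
{"method": "arm_command", "body": {"deltas": [0,-0.005,-0.0014,0,0,0,-0.005,-0.0013,0,0,0,-0.0052,-0.0005,0,0,0,-0.0052,-0.0004,0,0,0,-0.0052,0.0004,0,0,0,-0.0052,0.0005,0,0,0,-0.005,0.0013,0,0,0,-0.005,0.0014,0,0,0,-0.0048,0.0022,0,0,0,-0.0048,0.0022,0,0]}}

```text
t: 9.45
ee_pos: [0.4605, 0.207, 0.0758]
orientation: [0.997, -0.076, 0.001, -0.001]
wrist_force: [5.4, -0.7, -1.7]
grip_width: 0.0238
```

```bash
python3 -c "
from h import *
go(bw([-.175,.028+.030,.0222+.052+.0015]),-.149)
pic('scene','s5',(200,80,420,250))"
```

```text
t 9.45 pos [0.4605 0.207  0.0758] yaw -0.1522 q [0.28 0.3  1.87 0.   0.97 2.01] F [ 5.4 -0.7 -1.7] grip 0.0238
turn -0.0032 tool d (after turn) [0.0031 0.001  0.0001]
```

View pics/s5.png

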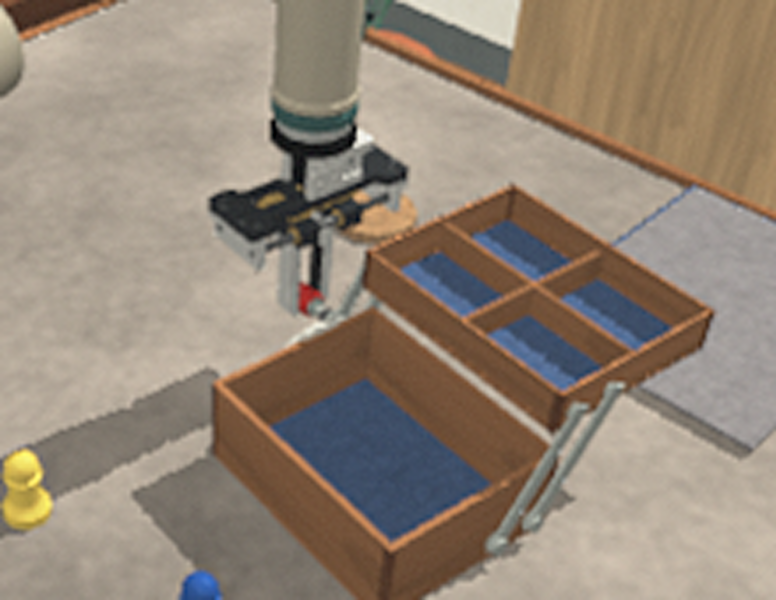

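Request:
{"method": "arm_command", "body": {"deltas": [0,-0.0043,0.003,0,0,0,-0.0043,0.003,0,0,0.003,-0.0037,0.0037,0,0,0,-0.0037,0.0037,0,0,0,-0.0015,0.002,0,0,0.003,0,0,0,0,0.003,0,0,0,0,0.003,0,0,0,0,0,0,0,0,0]}}

```text
t: 10.62
ee_pos: [0.4728, 0.2211, 0.0621]
orientation: [0.997, -0.076, -0.001, 0.001]
wrist_force: [-1.4, -2.1, 16.2]
grip_width: 0.0241
```

```bash
python3 -c "
from h import *
go(bw([-.163,.074,.0625]),-.149)
pic('scene','s6',(200,80,420,250))"
```

```text
t 10.62 pos [0.4728 0.2211 0.0621] yaw -0.1519 q [ 0.3   0.34  1.85 -0.    0.96  2.03] F [-1.4 -2.1 16.2] grip 0.0241
turn -0.0029 tool d (after turn) [ 0.005   0.0008 -0.0004]
```

View pics/s6.png

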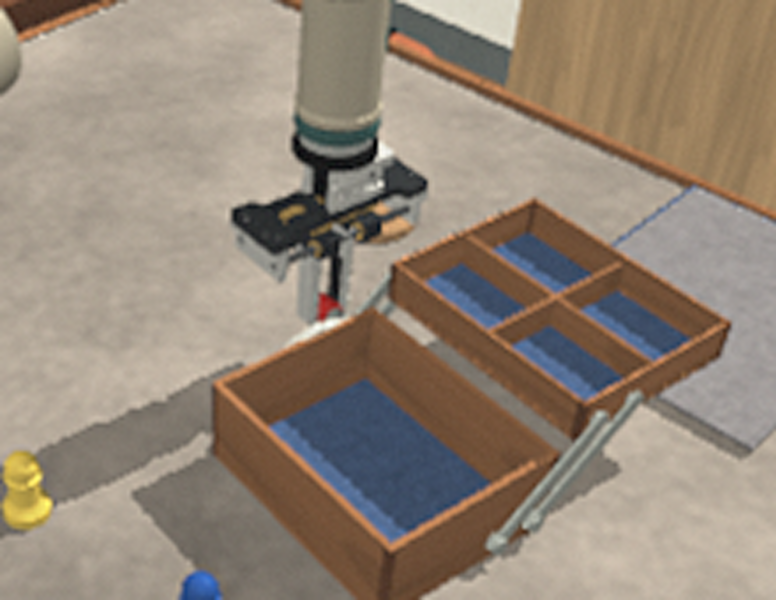

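Request:
{"method": "arm_command", "body": {"deltas": [0,0.001,-0.0015,0,0,0.002,0,0,0,0,0.002,0,0,0,0,0,0,0,0,0,0,0,0,0,0.3,0,0,0,0,0.5,0,0,0,0,0.8,0,0,0,0,0.8]}}

```text
t: 11.68
ee_pos: [0.4772, 0.2197, 0.0616]
orientation: [0.997, -0.076, -0.0, 0.0]
wrist_force: [-0.3, -0.5, -0.4]
grip_width: 0.0544
```

```bash
python3 -c "
from h import *
go(bw([-.163,.074,.0625]),-.149)
pic('scene','s7',(200,80,420,250))"
```

```text
t 11.68 pos [0.4772 0.2197 0.0616] yaw -0.1524 q [ 0.3   0.34  1.84 -0.    0.96  2.02] F [-0.3 -0.5 -0.4] grip 0.0544
turn -0.0034 tool d (after turn) [ 0.0005  0.0001 -0.0009]
```

View pics/s7.png

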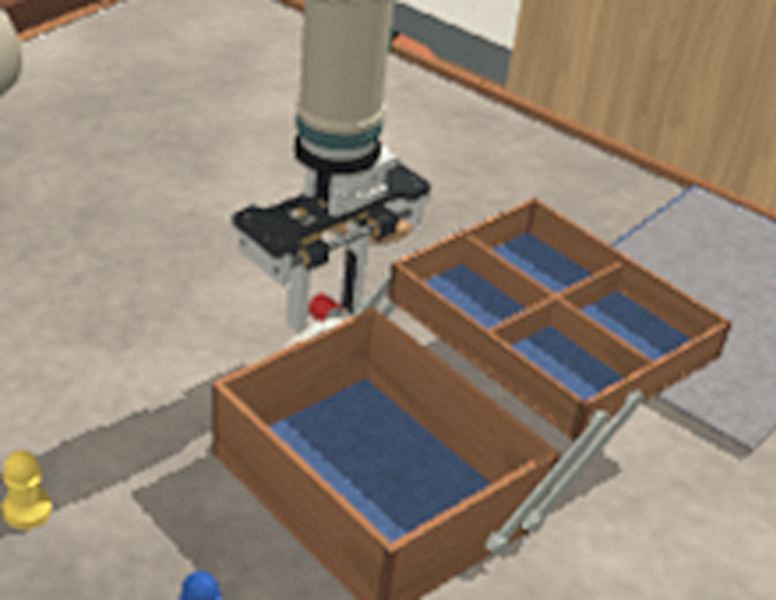

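Request:
{"method": "arm_command", "body": {"deltas": [0,0,-0.02,0,1,0,0,-0.04,0,1,0,0,-0.06,0,1,0,0,-0.06,0,1,0.01,0.03,0,0,1,0.02,0.055,0,0,1,0.02,0.055,0,0,1,0.02,0.055,0,0,1,0.02,0.055,0,0,1,0.02,0.055,0,0,1,0,0.04,0,0,1,0,0,0,0,1]}}

```text
t: 13.22
ee_pos: [0.5335, -0.1405, 0.2415]
orientation: [0.997, -0.078, -0.0, 0.0]
wrist_force: [-0.6, -0.0, 0.5]
grip_width: 0.0936
```

```bash
cat >> h.py <<'E'
def mask(im,k):
    h=cv2.cvtColor(im,cv2.COLOR_RGB2HSV); H,S,V=[h[...,i].astype(int) for i in range(3)]
    if k=="pawn_blue_center": return (H>103)&(H<125)&(S>165)&(V>50)
    if k=="pawn_green_center": return (H>50)&(H<85)&(S>130)
    if k=="pawn_yellow_center": return (H>20)&(H<33)&(S>150)&(V>100)
    if k=="egg_cup_center": return ((H<6)|(H>174))&(S>180)
    if k=="dice_shaker_center": return (H<22)&(S>105)&(V<150)
def locate(G,cams=("scene","top")):
    out={}
    for k,g in G.items():
        obs={}
        for c in cams:
            im=robot.read_camera(c); m=mask(im,k).astype(np.uint8)
            b=bb(proj(c,MOD[k]+[*g,0])).astype(int); w=np.zeros_like(m); w[max(0,b[1]-25):b[3]+26,max(0,b[0]-25):b[2]+26]=1
            n,l,s,ce=cv2.connectedComponentsWithStats(m*w)
            if n<2: continue
            s=s[1+np.argmax(s[1:,4])]
            if s[4]<60: continue
            obs[c]=np.array([s[0],s[1],s[0]+s[2],s[1]+s[3]],float)
        for o in [{c:obs[c]} for c in obs]+[obs]:
            if o: x,f=fit(MOD[k],o); print(k,list(o),x.round(4),round(f,1)); out[k]=x
    return out
G=dict(pawn_blue_center=(.638,-.096),pawn_yellow_center=(.44,-.1145),pawn_green_center=(.542,-.293),dice_shaker_center=(.656,-.227))
E
python3 -c "
from h import *
locate(G)
go([.656,-.227,.040])
pic('top','t8'); pic('scene','s8')"
```

```text
pawn_blue_center ['scene'] [ 0.6408 -0.0947] 1.8
pawn_blue_center ['scene'] [ 0.6408 -0.0947] 1.8
pawn_yellow_center ['scene'] [ 0.4426 -0.1142] 2.6
pawn_yellow_center ['scene'] [ 0.4426 -0.1142] 2.6
pawn_green_center ['scene'] [ 0.5443 -0.2938] 2.9
pawn_green_center ['top'] [ 0.5385 -0.293 ] 4.6
pawn_green_center ['scene', 'top'] [ 0.542  -0.2932] 8.8
dice_shaker_center ['scene'] [ 0.6611 -0.2273] 2.6
dice_shaker_center ['scene'] [ 0.6611 -0.2273] 2.6
t 13.62 pos [ 0.534  -0.1366  0.2421] yaw -0.1506 q [-0.38  0.23  1.52  0.    1.4   1.34] F [ 0.1 -0.3  0.4] grip 0.0939
turn -0.0 tool d (after turn) [0.1342 0.0711 0.2021]
```

View pics/t8.png

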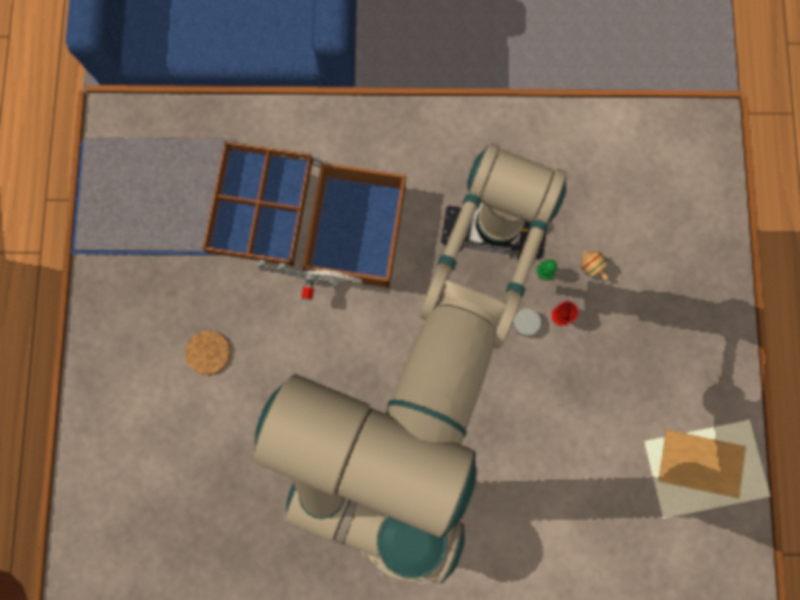

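View pics/s8.png

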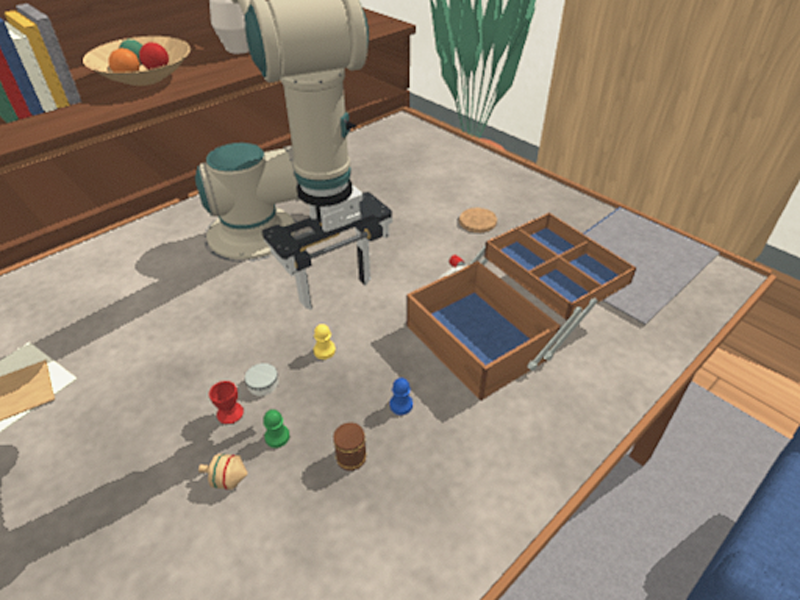

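Request:
{"method": "arm_command", "body": {"deltas": [0.035,0.018,0,0,1,0.05,0.027,0,0,1,0.05,0.0264,0,0,1,0,0,0.04,0,1,0,0,0.06,0,1,0,0,0.06,0,1,0,0,0.035,0,1,0,0,0.012,0,1,0,0,0,0,1,0,0,0,0,0.7,0,0,0,0,0.5,0,0,0,0,0.3,0,0,0,0,0.3,0,0,0,0,0.3], "grip_force": 20}}

```text
t: 15.48
ee_pos: [0.6566, -0.2286, 0.0353]
orientation: [0.997, -0.076, 0.0, -0.0]
wrist_force: [-0.8, 0.9, 1.6]
grip_width: 0.0497
```

```bash
python3 -c "
from h import *
go([.657,-.2275,.035])
pic('scene','s9',(150,180,320,308))
print(proj('top',[bw([-.163,.074,.061]),bw([-.173,.074,.061])]), 'knob obs 196.5,187.5')"
```

```text
t 15.47 pos [ 0.6566 -0.2286  0.0353] yaw -0.1524 q [-0.44  0.58  1.47  0.    1.08  1.29] F [-0.8  0.9  1.6] grip 0.0497
turn -0.0 tool d (after turn) [ 0.0002 -0.0011  0.0003]
[[197.23606829 186.74657754]
 [196.69507535 189.71344962]] knob obs 196.5,187.5
```

View pics/s9.png

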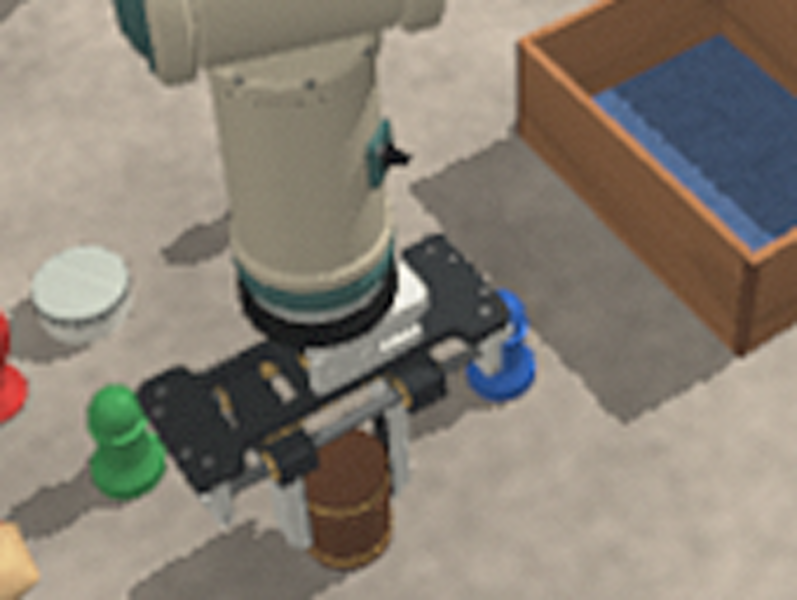

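```bash
python3 -c "
from h import *
print(bw([.06,-.02,.045])); go(bw([.06,-.02,.045]))"
```

```text
[0.68426622 0.09351464 0.045     ]
t 15.53 pos [ 0.6566 -0.2285  0.0352] yaw -0.1523 q [-0.44  0.58  1.47  0.    1.08  1.29] F [0.8 0.7 1.1] grip 0.0497
turn -0.0 tool d (after turn) [-0.0215 -0.3225 -0.0098]
```

Request:
{"method": "arm_command", "body": {"deltas": [0,0,0,0,0.3,0,0,-0.02,0,0.3,0,0,-0.04,0,0.3,0,0,-0.05,0,0.3,0,0,-0.04,0,0.3,0,0,-0.01,0,0.3,0,0,0,0,0.3], "grip_force": 35}}

```text
t: 16.4
ee_pos: [0.6561, -0.2288, 0.1943]
orientation: [0.997, -0.076, -0.0, 0.0]
wrist_force: [0.1, -0.5, -2.4]
grip_width: 0.05
```

Request:
{"method": "arm_command", "body": {"deltas": [-0.003,-0.03,0,0,0.3,-0.003,-0.05,0,0,0.3,-0.003,-0.05,0,0,0.3,-0.003,-0.05,0,0,0.3,-0.003,-0.05,0,0,0.3,-0.003,-0.05,0,0,0.3,-0.0035,-0.0425,0,0,0.3,0,0,0,0,0.3,0,0,0,0,0.3]}}

```text
t: 17.52
ee_pos: [0.6832, 0.0928, 0.1926]
orientation: [0.997, -0.076, -0.002, 0.001]
wrist_force: [0.5, -0.3, -1.4]
grip_width: 0.05
```

```bash
python3 -c "
from h import *
go(bw([.06,-.02,.0445]))
pic('scene','s10',(200,80,420,250))"
```

```text
t 17.52 pos [0.6832 0.0928 0.1926] yaw -0.1518 q [ 0.03  0.47  1.28 -0.    1.41  1.76] F [ 0.5 -0.3 -1.4] grip 0.05
turn -0.0 tool d (after turn) [ 0.001  -0.0009  0.1481]
```

View pics/s10.png

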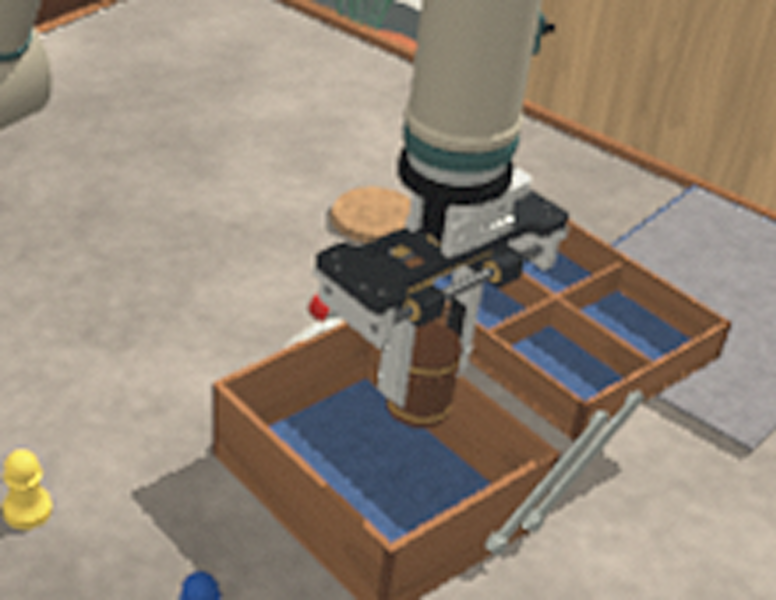

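Request:
{"method": "arm_command", "body": {"deltas": [0,0,0.03,0,0.3,0,0,0.04,0,0.3,0,0,0.04,0,0.3,0,0,0.025,0,0.3,0,0,0.01,0,0.3,0,0,0.004,0,0.3,0,0,0,0,0.3,0,0,0,0,0.3]}}

```text
t: 18.58
ee_pos: [0.685, 0.0932, 0.0473]
orientation: [0.997, -0.076, 0.001, -0.0]
wrist_force: [0.3, -1.2, -1.0]
grip_width: 0.0497
```

Request:
{"method": "arm_command", "body": {"deltas": [0,0,0.001,0,0.3,0,0,0.001,0,0.3,0,0,0,0,0.3]}}

```text
t: 18.95
ee_pos: [0.6841, 0.0933, 0.044]
orientation: [0.997, -0.076, 0.0, 0.0]
wrist_force: [-0.1, -0.6, -0.2]
grip_width: 0.0497
```

Request:
{"method": "arm_command", "body": {"deltas": [0,0,0.001,0,0.3,0,0,0,0,0.3,0,0,0,0,0.55,0,0,0,0,0.68,0,0,0,0,0.68,0,0,0,0,0.68,0,0,-0.02,0,0.68,0,0,-0.04,0,0.68,0,0,-0.06,0,0.68,0,0,-0.06,0,1,0,0,-0.01,0,1]}}

```text
t: 20.32
ee_pos: [0.6866, 0.0934, 0.239]
orientation: [0.997, -0.076, 0.005, -0.001]
wrist_force: [0.4, -0.2, -0.7]
grip_width: 0.0805
```

```bash
cat >> h.py <<'E'
def octa():
    pts=[]
    a=np.pi/8+np.arange(8)*np.pi/4; r=.024/np.cos(np.pi/8)
    for x in(-.017,0,.017): pts.append(np.c_[0*a+x,r*np.cos(a),r*np.sin(a)])
    b=np.linspace(0,2*np.pi,12,endpoint=False)
    pts.append(np.c_[0*b+.041,.0055*np.cos(b),.0055*np.sin(b)]); pts.append([[-.035,0,0]])
    pts.append(np.c_[0*b+.025,.0055*np.cos(b),.0055*np.sin(b)])
    return np.concatenate(pts)+[0,0,.024]
OC=octa()
E
python3 - <<'E'
from h import *
from scipy.optimize import differential_evolution
go([.56,-.35,.2])
obs={}
for cam in C:
    im=robot.read_camera(cam); o=robot.outline_of(cam,"spinning_top_center")
    print(cam,[(round(d["conf"],2),np.round(d["box"],1)) for d in o[:2]])
    if not o: continue
    obs[cam]=o[0]["region"]
# silhouette IoU with pieces
def sil(cam,p):
    c,s=np.cos(p[2]),np.sin(p[2]); Rm=np.array([[c,-s,0],[s,c,0],[0,0,1]])
    m=np.zeros((384*4,512*4),np.uint8)
    P=OC@Rm.T+[p[0],p[1],0]; uv=(proj(cam,P)*4).astype(np.int32)
    for idx in (list(range(24))+[36],list(range(24,36))+list(range(37,49))):
        cv2.fillConvexPoly(m,cv2.convexHull(uv[idx]),1)
    return cv2.resize(m.astype(np.float32),(512,384),interpolation=cv2.INTER_AREA)
def cost(p,cams):
    r=0
    for c in cams:
        s=sil(c,p); g=obs[c].astype(np.float32); r+=1-np.minimum(s,g).sum()/np.maximum(s,g).sum()
    return r
import itertools
for cams in [[c] for c in obs]+[list(obs)]:
    r=differential_evolution(cost,[(.5,.62),(-.42,-.3),(-np.pi,np.pi)],args=(cams,),popsize=10,maxiter=30,seed=1)
    print(cams,r.x.round(4),round(r.fun,3))
locate(G); pic('scene','s11'); pic('top','t11')
E
```

```text
t 20.32 pos [0.6866 0.0934 0.239 ] yaw -0.1522 q [ 0.03  0.44  1.2  -0.    1.49  1.76] F [ 0.4 -0.2 -0.7] grip 0.0805
turn -0.0 tool d (after turn) [-0.0579  0.4575  0.039 ]
scene [(0.89, array([142.7, 301.2,  30.3,  24.3]))]
top [(0.73, array([380.6, 171.9,  15.6,  16.2]))]
['scene'] [ 0.557  -0.3958 -2.4688] 0.053
['top'] [ 0.5463 -0.3953 -2.423 ] 0.206
['scene', 'top'] [ 0.554  -0.3954 -2.4349] 0.465
pawn_blue_center ['scene'] [ 0.6408 -0.0947] 1.8
pawn_blue_center ['top'] [ 0.6344 -0.0945] 5.6
pawn_blue_center ['scene', 'top'] [ 0.6388 -0.0945] 8.8
pawn_yellow_center ['scene'] [ 0.4426 -0.1142] 2.6
pawn_yellow_center ['top'] [ 0.4369 -0.1139] 0.7
pawn_yellow_center ['scene', 'top'] [ 0.4388 -0.1136] 4.7
pawn_green_center ['scene'] [ 0.5443 -0.2938] 2.9
pawn_green_center ['top'] [ 0.5385 -0.293 ] 4.6
pawn_green_center ['scene', 'top'] [ 0.542  -0.2932] 8.8
```

View pics/s11.png

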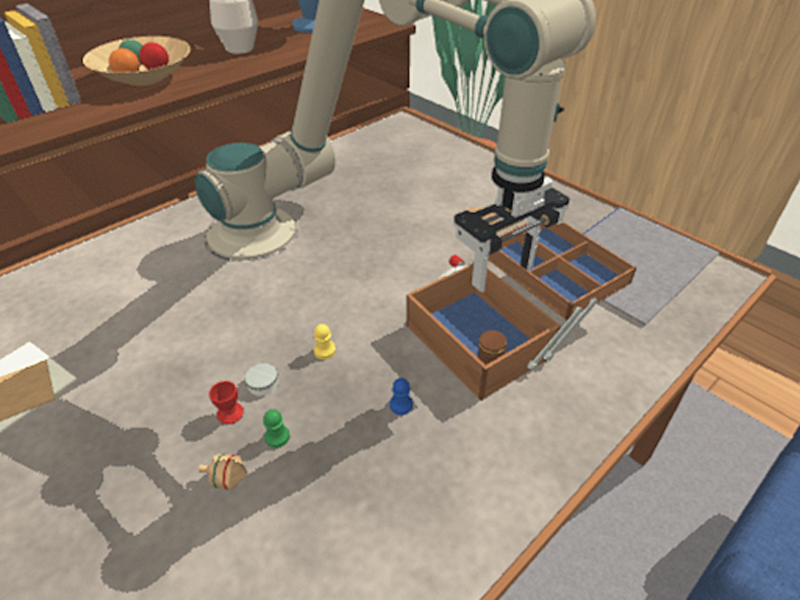

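View pics/t11.png

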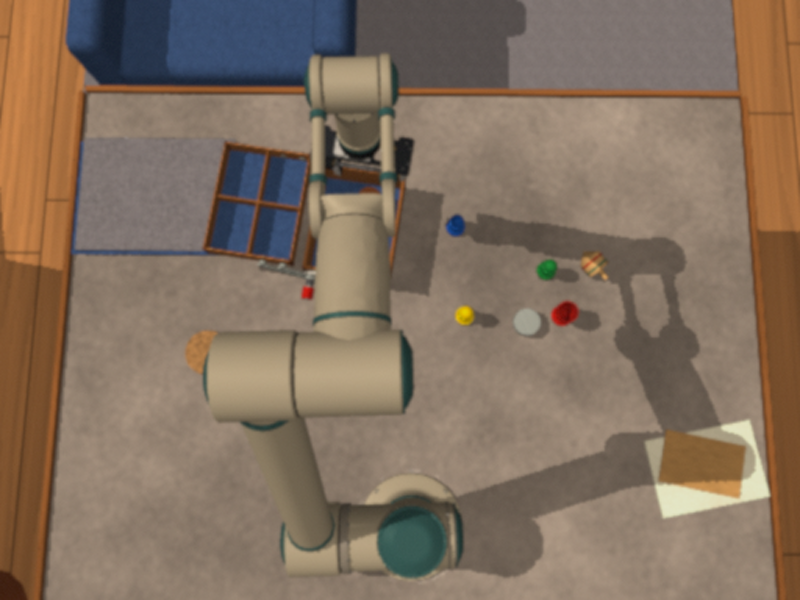

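Request:
{"method": "arm_command", "body": {"deltas": [-0.005,0.03,0,0,1,-0.006,0.055,0,0,1,-0.006,0.055,0,0,1,-0.006,0.055,0,0,1,-0.006,0.055,0,0,1,-0.006,0.055,0,0,1,-0.006,0.055,0,0,1,-0.006,0.055,0,0,1,-0.006,0.055,0,0,1,-0.0058,0.0338,0,0,1,0,0,0,-0.17,1,0,0,0,-0.17,1,0,0,0,-0.17,1,0,0,0,-0.17,1,0,0,0,-0.172,1,0,0,0,0,1,0,0,0,0,1]}}

```text
t: 23.15
ee_pos: [0.5497, -0.3958, 0.233]
orientation: [0.94, 0.342, 0.0, 0.0]
wrist_force: [0.6, 0.9, 0.5]
grip_width: 0.094
```

```bash
python3 -c "
from h import *
go([.552,-.3955,.021],.70)
pic('scene','s12',(80,180,280,330))"
```

```text
t 23.15 pos [ 0.5497 -0.3958  0.233 ] yaw 0.6974 q [-0.73  0.43  1.24 -0.    1.47  0.15] F [0.6 0.9 0.5] grip 0.094
turn -0.0026 tool d (after turn) [0.002  0.0013 0.212 ]
```

View pics/s12.png

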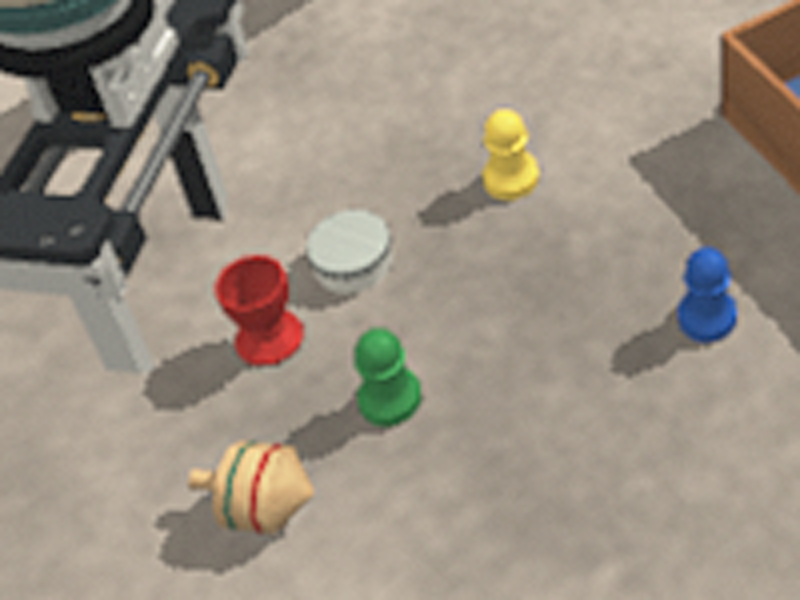

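Request:
{"method": "arm_command", "body": {"deltas": [0.002,0.0013,0.04,0,1,0,0,0.055,0,1,0,0,0.05,0,1,0,0,0.035,0,1,0,0,0.02,0,1,0,0,0.01,0,1,0,0,0.002,0,1,0,0,0,0,1,0,0,0,0,1]}}

```text
t: 24.32
ee_pos: [0.5526, -0.396, 0.0222]
orientation: [0.939, 0.343, 0.001, 0.001]
wrist_force: [-0.1, -0.7, 0.1]
grip_width: 0.0937
```

```bash
python3 -c "
from h import *
go([.552,-.3955,.021],.70)
pic('scene','s13',(80,180,280,330))"
```

```text
t 24.32 pos [ 0.5526 -0.396   0.0222] yaw 0.6997 q [-0.72  0.58  1.53 -0.    1.04  0.15] F [-0.1 -0.7  0.1] grip 0.0937
turn -0.0003 tool d (after turn) [-0.0001 -0.0008  0.0012]
```

View pics/s13.png

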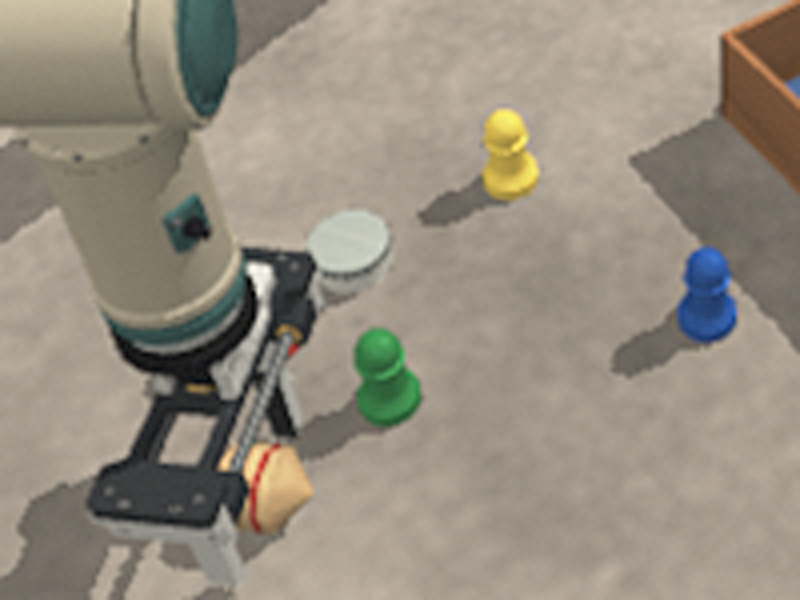

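Request:
{"method": "arm_command", "body": {"deltas": [0.002,0,0.001,0,0.8,0,0,0,0,0.6,0,0,0,0,0.4,0,0,0,0,0.3,0,0,0,0,0.3,0,0,0,0,0.3,0,0,0,0,0.3], "grip_force": 20}}

```text
t: 25.25
ee_pos: [0.5535, -0.3942, 0.0199]
orientation: [0.939, 0.343, -0.0, -0.0]
wrist_force: [-0.3, -0.3, 0.4]
grip_width: 0.048
```

Request:
{"method": "arm_command", "body": {"deltas": [0,0,0,0,0.3,0,0,-0.02,0,0.3,0,0,-0.04,0,0.3,0,0,-0.05,0,0.3,0,0,-0.05,0,0.3,0,0,-0.02,0,0.3,0,0,0,0,0.3,0,0,0,0,0.3], "grip_force": 30}}

```text
t: 26.25
ee_pos: [0.5529, -0.3936, 0.1984]
orientation: [0.939, 0.343, -0.001, -0.001]
wrist_force: [-0.3, 0.0, -0.7]
grip_width: 0.0478
```

```bash
python3 -c "
from h import *
go(bw([-.045,-.01,.19]),-.149)
pic('scene','s14',(60,150,280,315))"
```

```text
t 26.25 pos [ 0.5529 -0.3936  0.1984] yaw 0.6998 q [-0.72  0.45  1.29 -0.    1.4   0.15] F [-0.3  0.  -0.7] grip 0.0478
turn 0.8488 tool d (after turn) [-0.0474 -0.5113  0.0084]
```

View pics/s14.png

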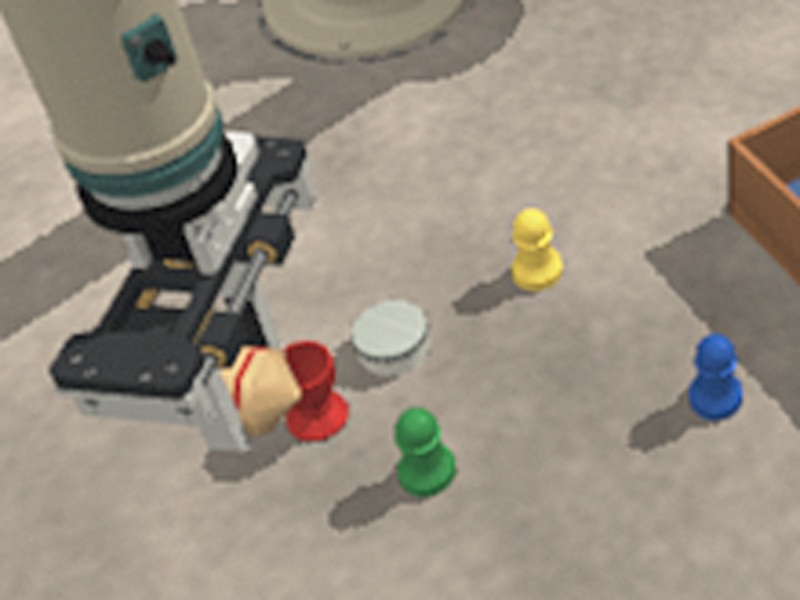

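Request:
{"method": "arm_command", "body": {"deltas": [0,0,0,0.17,0.3,0,0,0,0.17,0.3,0,0,0,0.17,0.3,0,0,0,0.17,0.3,0,0,0,0.169,0.3,-0.0047,-0.0361,0,0,0.3,-0.0047,-0.055,0,0,0.3,-0.0047,-0.055,0,0,0.3,-0.0047,-0.055,0,0,0.3,-0.0047,-0.055,0,0,0.3,-0.0047,-0.055,0,0,0.3,-0.0047,-0.055,0,0,0.3,-0.0047,-0.055,0,0,0.3,-0.0049,-0.055,0,0,0.3,-0.0049,-0.035,0,0,0.3,0,0,0,0,0.3,0,0,0,0,0.3,0,0,0,0,0.3]}}

```text
t: 28.55
ee_pos: [0.5825, 0.1169, 0.1994]
orientation: [0.997, -0.075, -0.0, 0.0]
wrist_force: [0.2, -0.3, -0.1]
grip_width: 0.0476
```

```bash
python3 -c "
from h import *
go(bw([-.045,-.01,.028]),-.149)
pic('scene','s15',(200,80,420,250))"
```

```text
t 28.55 pos [0.5825 0.1169 0.1994] yaw -0.1507 q [ 0.08  0.32  1.5  -0.    1.33  1.8 ] F [ 0.2 -0.3 -0.1] grip 0.0476
turn -0.0017 tool d (after turn) [-0.0009 -0.002   0.1714]
```

View pics/s15.png

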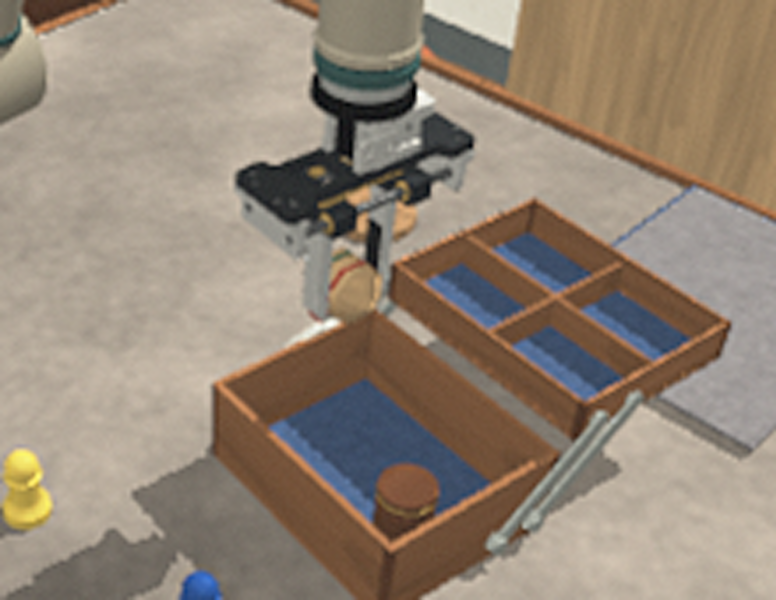

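Request:
{"method": "arm_command", "body": {"deltas": [0,0,0.03,0,0.3,0,0,0.05,0,0.3,0,0,0.045,0,0.3,0,0,0.025,0,0.3,0,0,0.012,0,0.3,0,0,0.006,0,0.3,0,0,0.002,0,0.3,0,0,0,0,0.3,0,0,0,0,0.3]}}

```text
t: 29.72
ee_pos: [0.5832, 0.1183, 0.0308]
orientation: [0.997, -0.074, 0.001, -0.0]
wrist_force: [0.0, 0.6, -1.0]
grip_width: 0.0478
```

Request:
{"method": "arm_command", "body": {"deltas": [0,0,0.001,0,0.3,0,0,0.001,0,0.3,0,0,0,0,0.3]}}

```text
t: 30.1
ee_pos: [0.5825, 0.1183, 0.0279]
orientation: [0.997, -0.075, -0.0, 0.0]
wrist_force: [-0.1, -0.3, -0.7]
grip_width: 0.0478
```

Request:
{"method": "arm_command", "body": {"deltas": [0,0,0.001,0,0.3,0,0,0,0,0.3,0,0,0,0,0.55,0,0,0,0,0.66,0,0,0,0,0.66,0,0,0,0,0.66,0,0,-0.02,0,0.66,0,0,-0.04,0,0.66,0,0,-0.06,0,0.66,0,0,-0.06,0,1,0,0,-0.02,0,1,0,0,0,0,1]}}

```text
t: 31.6
ee_pos: [0.5836, 0.1183, 0.2289]
orientation: [0.997, -0.075, 0.002, -0.0]
wrist_force: [0.2, -0.8, 0.3]
grip_width: 0.0882
```

```bash
python3 -c "
from h import *
go(bw([-.163,.074,.23]),-.149)
pic('scene','s16',(200,80,420,250));pic('top','t16',(100,60,330,230))"
```

```text
t 31.6 pos [0.5836 0.1183 0.2289] yaw -0.1492 q [ 0.08  0.3   1.45 -0.    1.39  1.8 ] F [ 0.2 -0.8  0.3] grip 0.0882
turn -0.0002 tool d (after turn) [-0.1198 -0.0844 -0.0011]
```

View pics/s16.png

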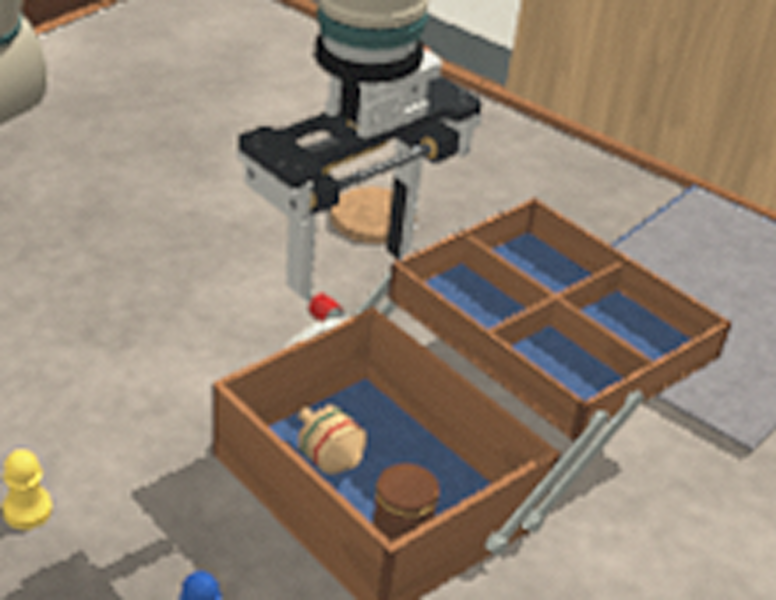

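Request:
{"method": "arm_command", "body": {"deltas": [-0.04,-0.0284,0,0,1,-0.04,-0.028,0,0,1,-0.0395,-0.028,0,0,1,0,0,0,0,1,0,0,0.03,0,1,0,0,0.05,0,1,0,0,0.04,0,1,0,0,0.025,0,1,0,0,0.012,0,1,0,0,0.006,0,1,0,0,0.003,0,1,0,0,0,0,1,0,0,0,0,1], "grip_force": 40}}

```text
t: 33.33
ee_pos: [0.4775, 0.2197, 0.0617]
orientation: [0.997, -0.074, 0.001, -0.0]
wrist_force: [0.6, 0.4, -0.7]
grip_width: 0.0941
```

```bash
python3 -c "
from h import *
go([.4772,.2197,.0618],-.149)
pic('scene','s17',(200,80,420,250))"
```

```text
t 33.33 pos [0.4775 0.2197 0.0617] yaw -0.1491 q [ 0.3   0.34  1.84 -0.    0.95  2.02] F [ 0.6  0.4 -0.7] grip 0.0941
turn -0.0001 tool d (after turn) [-0.0004  0.     -0.0001]
```

View pics/s17.png

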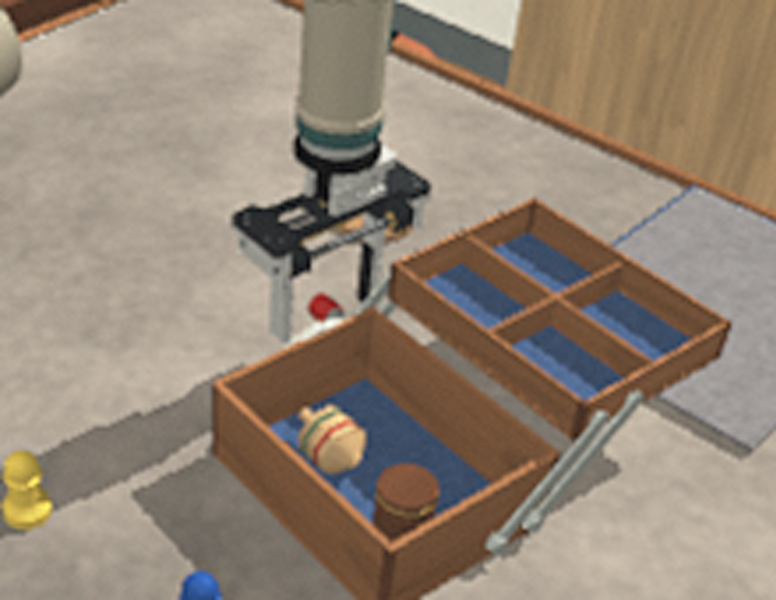

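Close on the knob and pull.

Request:
{"method": "arm_command", "body": {"deltas": [0,0,0,0,0.6,0,0,0,0,0.2,0,0,0,0,0,0,0,0,0,0,0,0,0,0,0,0,0,0,0,0,0,0,0,0,0,0,0,0,0,0,-0.004,0,0,0,0,-0.004,0,0,0,0,-0.004,0,0,0,0,-0.002,0,0,0,0,0,0,0,0,0,0,0,0,0,0]}}

```text
t: 35.12
ee_pos: [0.4656, 0.222, 0.0611]
orientation: [0.997, -0.074, 0.003, -0.001]
wrist_force: [5.5, 1.3, -6.7]
grip_width: 0.0245
```

```bash
python3 -c "
from h import *
go([.4772,.2197,.0618],-.149)"
```

```text
t 35.12 pos [0.4656 0.222  0.0611] yaw -0.1488 q [ 0.31  0.33  1.87 -0.    0.94  2.03] F [ 5.5  1.3 -6.7] grip 0.0245
turn 0.0002 tool d (after turn) [ 0.0118  0.0006 -0.0007]
```

Request:
{"method": "arm_command", "body": {"deltas": [-0.001,0,0,0,0,0,0.0037,-0.0037,0,0,0,0.0037,-0.0037,0,0,0,0.0043,-0.003,0,0,0,0.0043,-0.003,0,0,0,0.0048,-0.0022,0,0,0,0.0048,-0.0022,0,0]}}

```text
t: 36.0
ee_pos: [0.461, 0.1971, 0.0789]
orientation: [0.997, -0.075, 0.003, -0.001]
wrist_force: [6.8, 2.4, -8.0]
grip_width: 0.0237
```

```bash
python3 -c "
from h import *
go(bw([-.175,.028+.0205,.0222+.0564+.0010]),-.149)
pic('scene','s18',(200,80,420,250))"
```

```text
t 36.0 pos [0.461  0.1971 0.0789] yaw -0.1494 q [0.27 0.29 1.88 0.   0.97 1.99] F [ 6.8  2.4 -8. ] grip 0.0237
turn -0.0004 tool d (after turn) [ 0.0011  0.0008 -0.0007]
```

View pics/s18.png

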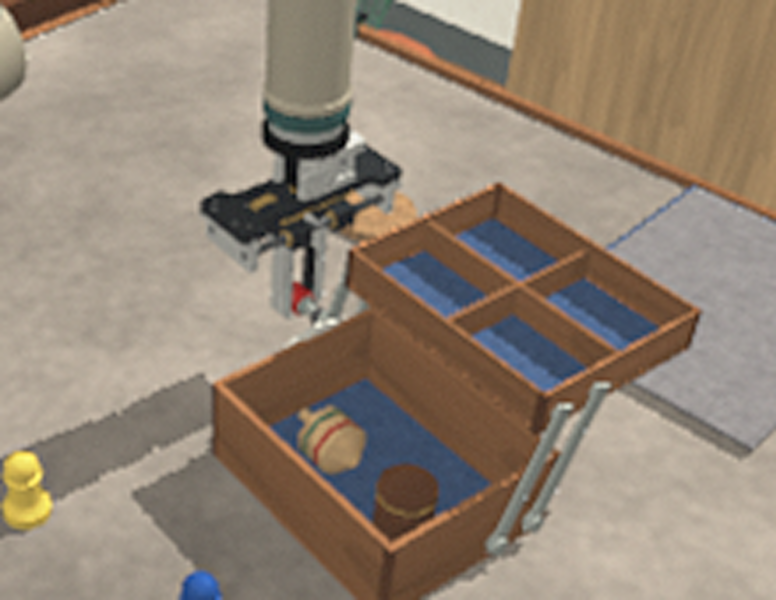

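Request:
{"method": "arm_command", "body": {"deltas": [0,0.005,-0.0014,0,0,0,0.005,-0.0013,0,0,0,0.0052,-0.0005,0,0,0,0.0052,-0.0004,0,0,0,0.0052,0.0004,0,0,0,0.0052,0.0005,0,0,0,0.005,0.0013,0,0,0,0.005,0.0014,0,0,0,0.0048,0.0022,0,0,0,0.0048,0.0022,0,0]}}

```text
t: 37.3
ee_pos: [0.4533, 0.1467, 0.0744]
orientation: [0.997, -0.075, 0.003, -0.001]
wrist_force: [6.8, 2.7, -9.7]
grip_width: 0.0242
```

```bash
python3 -c "
from h import *
go(bw([-.175,.028-.030,.0222+.052+.0015]),-.149)
pic('scene','s19',(200,80,420,250))"
```

```text
t 37.3 pos [0.4533 0.1467 0.0744] yaw -0.1492 q [ 0.17  0.26  1.93 -0.    0.94  1.89] F [ 6.8  2.7 -9.7] grip 0.0242
turn -0.0002 tool d (after turn) [ 0.0013  0.0003 -0.0013]
```

View pics/s19.png

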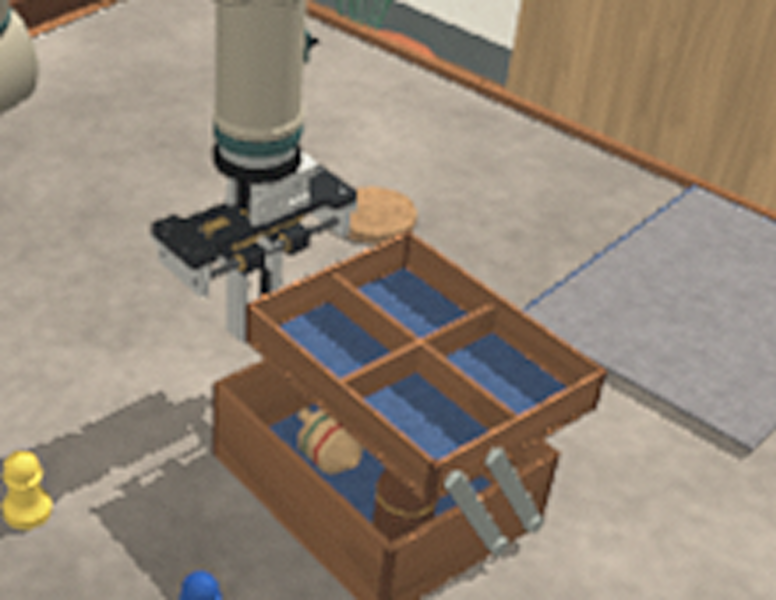

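Request:
{"method": "arm_command", "body": {"deltas": [0,0.0043,0.003,0,0,0,0.0043,0.003,0,0,0.003,0.0037,0.0037,0,0,0,0.0037,0.0037,0,0,0,0.0015,0.0015,0,0,0.003,0,0,0,0,0.003,0,0,0,0,0.003,0,0,0,0,0.002,0,0,0,0,0,0,0,0,0]}}

```text
t: 38.6
ee_pos: [0.4637, 0.1292, 0.0608]
orientation: [0.997, -0.075, 0.002, -0.002]
wrist_force: [2.0, 7.9, 4.5]
grip_width: 0.0242
```

```bash
python3 -c "
from h import *
go([.4625,.1287,.0624],-.149)
pic('scene','s20',(200,80,420,250))"
```

```text
t 38.6 pos [0.4637 0.1292 0.0608] yaw -0.1508 q [0.12 0.28 1.94 0.   0.91 1.84] F [2.  7.9 4.5] grip 0.0242
turn -0.0018 tool d (after turn) [-0.0011  0.0007 -0.0016]
```

View pics/s20.png

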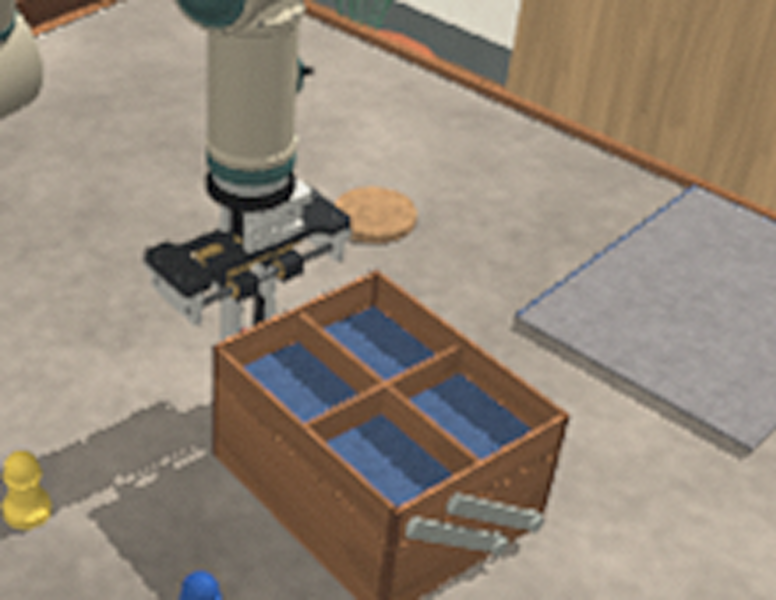

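Request:
{"method": "arm_command", "body": {"deltas": [0,0,-0.0008,0,0,0,0,0,0,0.3,0,0,0,0,0.6,0,0,0,0,1,0,0,0,0,1,0,0,-0.02,0,1,0,0,-0.05,0,1,0,0,-0.06,0,1,0,0,-0.05,0,1,0,0,0,-0.17,1,0,0,0,-0.175,1,0,0,0,-0.175,1,0,0,0,-0.175,1,0,0,0,-0.175,1,0,0,0,-0.175,1,0,0,0,-0.175,1,0,0,0,-0.175,1,0,0,0,-0.175,1,0,0,0,0,1], "grip_force": 20}}

```text
t: 41.02
ee_pos: [0.4617, 0.1269, 0.24]
orientation: [0.759, 0.651, -0.001, -0.0]
wrist_force: [-0.1, -0.2, 0.2]
grip_width: 0.0941
```

```bash
python3 -c "
from h import *
locate({k:G[k] for k in list(G)[:3]})
go([.440,-.114,.032],1.42)
pic('scene','s21');pic('top','t21',(150,80,420,283))"
```

```text
pawn_blue_center ['scene'] [ 0.6408 -0.0947] 1.8
pawn_blue_center ['top'] [ 0.6345 -0.0962] 3.8
pawn_blue_center ['scene', 'top'] [ 0.6383 -0.0947] 8.0
pawn_yellow_center ['scene'] [ 0.4443 -0.1155] 1.5
pawn_yellow_center ['top'] [ 0.4369 -0.1139] 0.7
pawn_yellow_center ['scene', 'top'] [ 0.4398 -0.1143] 5.4
pawn_green_center ['scene'] [ 0.5443 -0.2938] 2.9
pawn_green_center ['top'] [ 0.5385 -0.293 ] 4.6
pawn_green_center ['scene', 'top'] [ 0.542  -0.2932] 8.8
t 41.33 pos [0.4621 0.1271 0.2402] yaw 1.4197 q [ 0.12  0.12  1.66 -0.    1.36  0.27] F [ 0.1 -0.5 -0.6] grip 0.0937
turn -0.0003 tool d (after turn) [-0.2417  0.0144  0.2082]
```

View pics/s21.png

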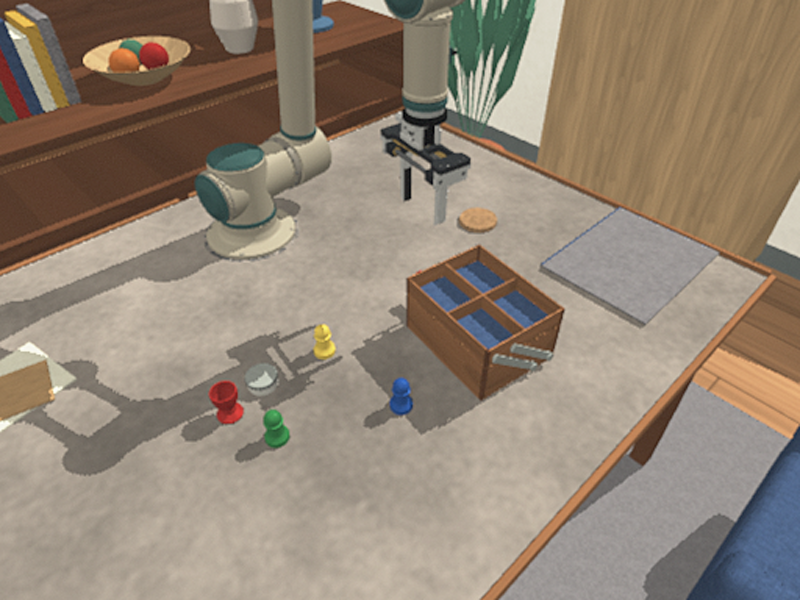

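View pics/t21.png

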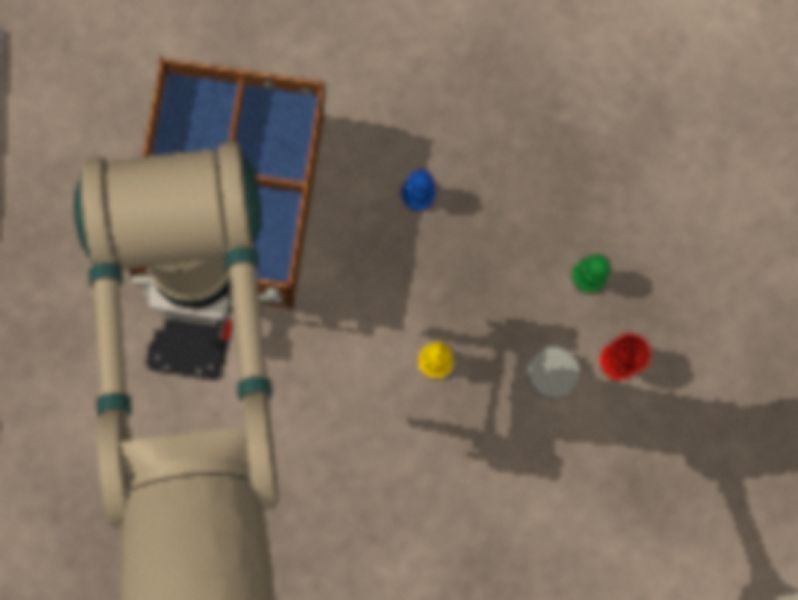

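Request:
{"method": "arm_command", "body": {"deltas": [-0.04,0.0034,0,0,1,-0.05,0.003,0,0,1,-0.055,0.003,0,0,1,-0.055,0.003,0,0,1,-0.0417,0.002,0,0,1,0,0,0.03,0,1,0,0,0.05,0,1,0,0,0.06,0,1,0,0,0.04,0,1,0,0,0.02,0,1,0,0,0.008,0,1,0,0,0,0,0.7,0,0,0,0,0.4,0,0,0,0,0.1,0,0,0,0,0.1,0,0,0,0,0.1,0,0,0,0,0.1,0,0,0,0,0.1]}}

```text
t: 43.68
ee_pos: [0.4402, -0.114, 0.0323]
orientation: [0.758, 0.652, -0.0, -0.0]
wrist_force: [0.6, -0.9, 0.2]
grip_width: 0.0277
```

```bash
python3 -c "
from h import *
go(bw([-.057,-.0445,.127]),1.42)
pic('scene','s22',(120,150,320,300)); pic('top','t22',(160,100,320,220))"
```

```text
t 43.67 pos [ 0.4402 -0.114   0.0323] yaw 1.4208 q [-0.41  0.29  2.03 -0.    0.82 -0.26] F [ 0.6 -0.9  0.2] grip 0.0277
turn 0.0008 tool d (after turn) [ 0.2171  0.0932 -0.0947]
```

View pics/s22.png

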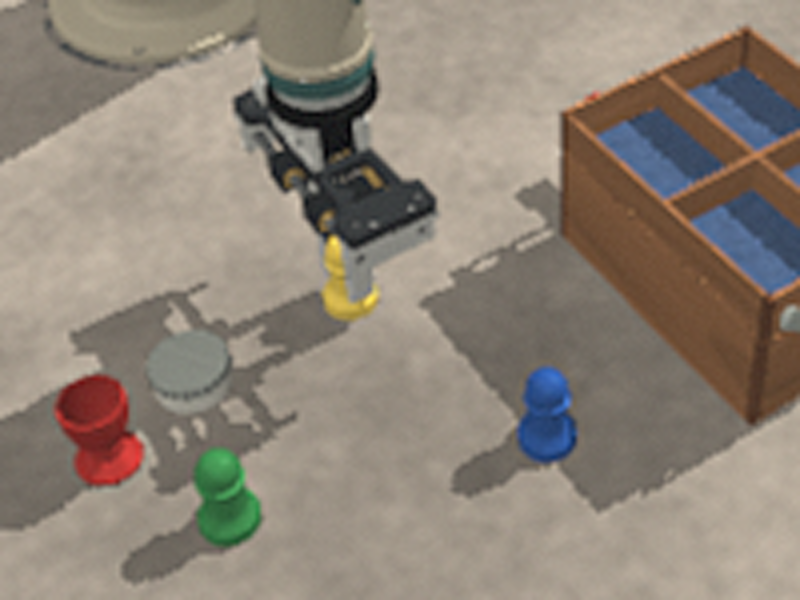

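View pics/t22.png

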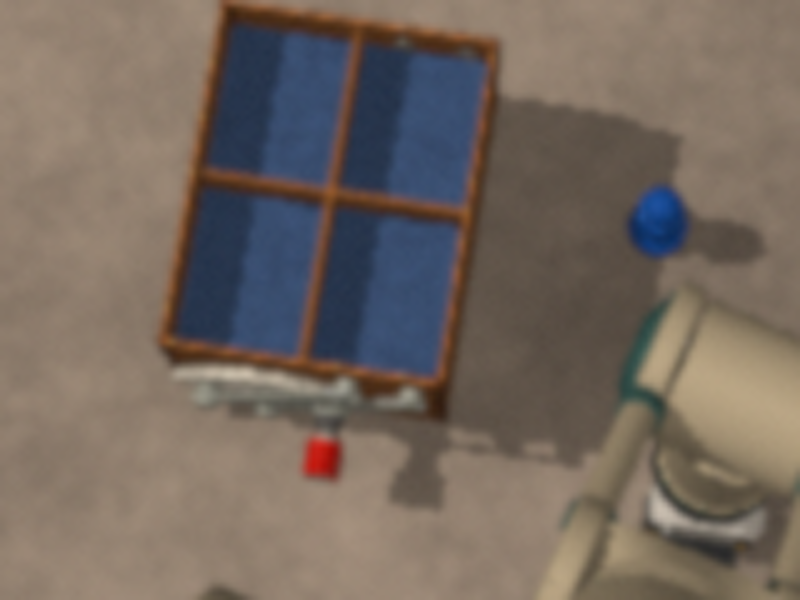

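Request:
{"method": "arm_command", "body": {"deltas": [0,0,0,0,0.1,0,0,-0.02,0,0.1,0,0,-0.04,0,0.1,0,0,-0.06,0,0.1,0,0,-0.05,0,0.1,0,0,-0.01,0,0.1,0.03,0.015,0,0,0.1,0.05,0.022,0,0,0.1,0.055,0.022,0,0,0.1,0.05,0.022,0,0,0.1,0.0321,0.0122,0,0,0.1,0,0,0,0,0.1,0,0,0,0,0.1], "grip_force": 25}}

```text
t: 45.4
ee_pos: [0.5636, 0.0861, 0.2108]
orientation: [0.758, 0.652, -0.002, -0.001]
wrist_force: [-0.1, 0.6, -0.4]
grip_width: 0.0277
```

```bash
python3 -c "
from h import *
go(bw([-.057,-.0445,.127]),1.42)
pic('scene','s23',(200,100,400,250)); pic('top','t23',(160,100,320,220))"
```

```text
t 45.4 pos [0.5636 0.0861 0.2108] yaw 1.4209 q [ 0.03  0.28  1.53 -0.    1.34  0.18] F [-0.1  0.6 -0.4] grip 0.0277
turn 0.0009 tool d (after turn) [0.0008 0.0012 0.0838]
```

View pics/s23.png

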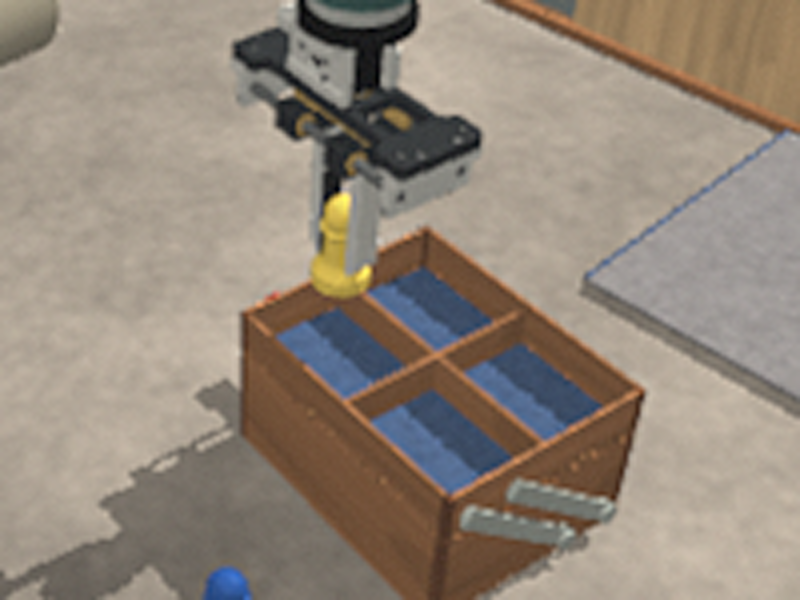

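Request:
{"method": "arm_command", "body": {"deltas": [0.0008,0.0012,0.03,0,0.1,0,0,0.03,0,0.1,0,0,0.014,0,0.1,0,0,0.006,0,0.1,0,0,0.002,0,0.1,0,0,0,0,0.1,0,0,0,0,0.1]}}

```text
t: 46.38
ee_pos: [0.5667, 0.0874, 0.131]
orientation: [0.758, 0.652, 0.001, 0.001]
wrist_force: [-0.1, 0.3, -0.5]
grip_width: 0.0276
```

Request:
{"method": "arm_command", "body": {"deltas": [0,0,0.001,0,0.1,0,0,0,0,0.1,0,0,0.001,0,0.1,0,0,0,0,0.1]}}

```text
t: 46.88
ee_pos: [0.5661, 0.0874, 0.1281]
orientation: [0.758, 0.652, -0.0, -0.0]
wrist_force: [0.0, 0.3, -1.2]
grip_width: 0.0277
```

Request:
{"method": "arm_command", "body": {"deltas": [0,0,0.001,0,0.1,0,0,0,0,0.1,0,0,0,0,0.35,0,0,0,0,0.6,0,0,0,0,0.6,0,0,0,0,0.6,0,0,-0.02,0,0.6,0,0,-0.04,0,0.6,0,0,-0.05,0,0.8,0,0,-0.01,0,1,0,0,0,0,1]}}

```text
t: 48.25
ee_pos: [0.5662, 0.0874, 0.2474]
orientation: [0.758, 0.652, 0.0, 0.0]
wrist_force: [0.2, 0.5, -0.7]
grip_width: 0.0832
```

```bash
python3 -c "
from h import *
locate({k:G[k] for k in ['pawn_blue_center','pawn_green_center']})
go([.638,-.0952,.032],1.42)
pic('scene','s24')"
```

```text
pawn_blue_center ['scene'] [ 0.6408 -0.0947] 1.8
pawn_blue_center ['top'] [ 0.6345 -0.0962] 3.8
pawn_blue_center ['scene', 'top'] [ 0.6383 -0.0947] 8.0
pawn_green_center ['scene'] [ 0.5443 -0.2938] 2.9
pawn_green_center ['top'] [ 0.5403 -0.293 ] 3.1
pawn_green_center ['scene', 'top'] [ 0.5425 -0.2933] 6.7
t 48.45 pos [0.5652 0.0873 0.2453] yaw 1.4208 q [ 0.03  0.26  1.46 -0.    1.42  0.18] F [-0.  -0.5  0. ] grip 0.0937
turn 0.0008 tool d (after turn) [-0.1695  0.0994  0.2133]
```

View pics/s24.png

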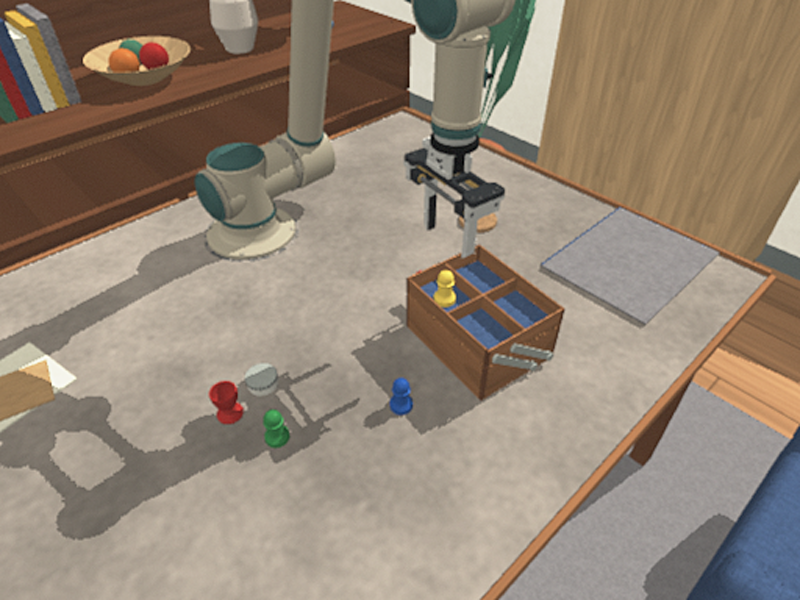

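Request:
{"method": "arm_command", "body": {"deltas": [-0.035,0.02,0,0,1,-0.045,0.027,0,0,1,-0.05,0.029,0,0,1,-0.0395,0.0234,0,0,1,0,0,0.03,0,1,0,0,0.05,0,1,0,0,0.06,0,1,0,0,0.043,0,1,0,0,0.02,0,1,0,0,0.009,0,1,0,0,0,0,1,0,0,0,0,0.7,0,0,0,0,0.4,0,0,0,0,0.1,0,0,0,0,0.1,0,0,0,0,0.1,0,0,0,0,0.1,0,0,0,0,0.1], "grip_force": 20}}

```text
t: 50.75
ee_pos: [0.639, -0.0951, 0.0352]
orientation: [0.758, 0.652, -0.0, -0.0]
wrist_force: [0.6, -0.7, -0.2]
grip_width: 0.0281
```

```bash
python3 -c "
from h import *
go(bw([.057,-.0445,.127]),1.42)
pic('scene','s25',(150,150,350,300))"
```

```text
t 50.75 pos [ 0.639  -0.0951  0.0352] yaw 1.4208 q [-0.26  0.52  1.6  -0.    1.02 -0.11] F [ 0.6 -0.7 -0.2] grip 0.0281
turn 0.0008 tool d (after turn) [ 0.1687  0.0135 -0.0918]
```

View pics/s25.png

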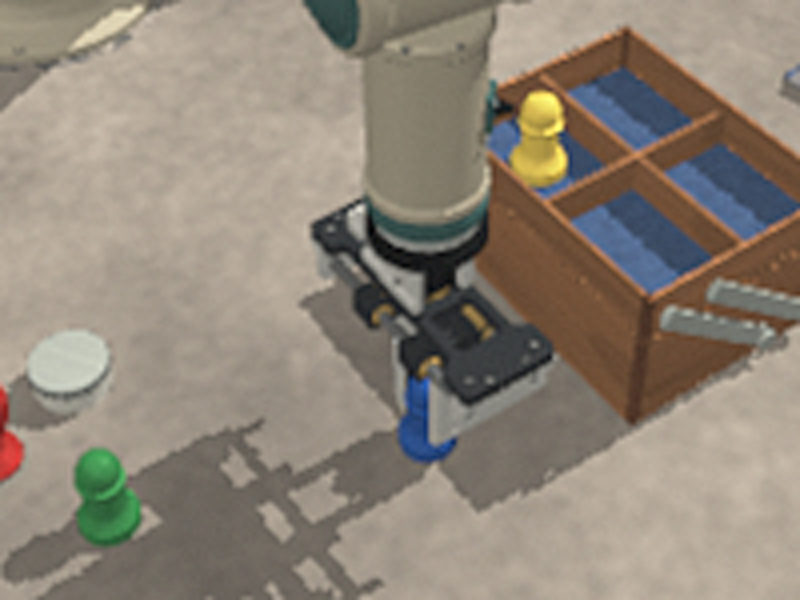

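Request:
{"method": "arm_command", "body": {"deltas": [0,0,0,0,0.1,0,0,-0.02,0,0.1,0,0,-0.04,0,0.1,0,0,-0.06,0,0.1,0,0,-0.05,0,0.1,0,0,-0.01,0,0.1,0.03,0.003,0,0,0.1,0.05,0.004,0,0,0.1,0.05,0.004,0,0,0.1,0.0387,0.0025,0,0,0.1,0,0,0,0,0.1,0,0,0,0,0.1], "grip_force": 25}}

```text
t: 52.3
ee_pos: [0.6769, 0.0692, 0.2138]
orientation: [0.758, 0.652, -0.001, -0.0]
wrist_force: [0.4, -0.2, 0.4]
grip_width: 0.0278
```

```bash
python3 -c "
from h import *
go(bw([.057,-.0445,.129]),1.42)
pic('scene','s26',(200,100,400,250))"
```

```text
t 52.3 pos [0.6769 0.0692 0.2138] yaw 1.421 q [ 0.    0.44  1.26 -0.    1.44  0.15] F [ 0.4 -0.2  0.4] grip 0.0278
turn 0.001 tool d (after turn) [0.0007 0.0006 0.0848]
```

View pics/s26.png

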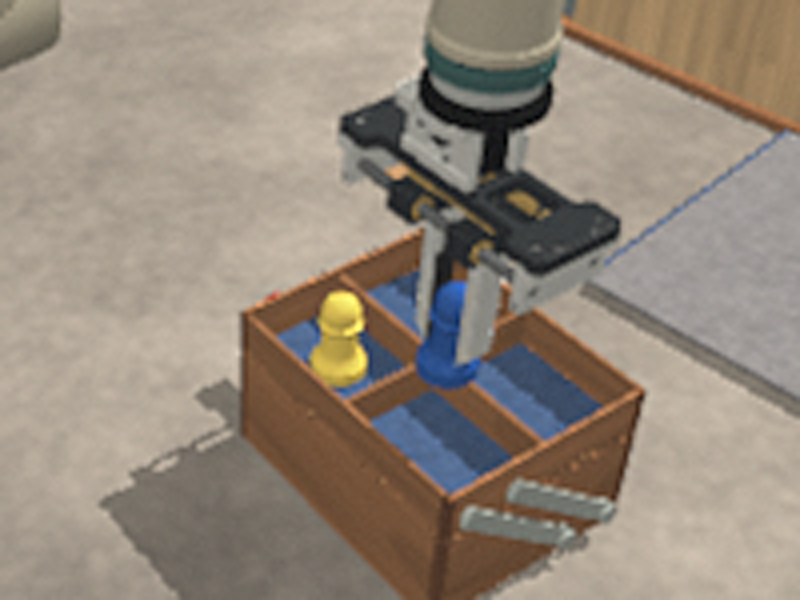

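Request:
{"method": "arm_command", "body": {"deltas": [0.0007,0.0006,0.03,0,0.1,0,0,0.03,0,0.1,0,0,0.015,0,0.1,0,0,0.007,0,0.1,0,0,0.002,0,0.1,0,0,0,0,0.1,0,0,0,0,0.1,0,0,0,0,0.1]}}

```text
t: 53.35
ee_pos: [0.6787, 0.0704, 0.1319]
orientation: [0.758, 0.652, 0.0, 0.0]
wrist_force: [0.9, -0.2, -0.2]
grip_width: 0.0275
```

Request:
{"method": "arm_command", "body": {"deltas": [0,0,0.001,0,0.1,0,0,0.001,0,0.1,0,0,0,0,0.1,0,0,0,0,0.1,0,0,0,0,0.35,0,0,0,0,0.6,0,0,0,0,0.6,0,0,0,0,0.6,0,0,-0.02,0,0.6,0,0,-0.04,0,0.6,0,0,-0.05,0,0.8,0,0,-0.01,0,1,0,0,0,0,1]}}

```text
t: 54.98
ee_pos: [0.6784, 0.0703, 0.2495]
orientation: [0.758, 0.652, 0.0, 0.0]
wrist_force: [0.5, 0.1, -1.1]
grip_width: 0.0826
```

```bash
python3 -c "
from h import *
locate({k:G[k] for k in ['pawn_green_center']})
go([.5415,-.293,.033],1.42)
pic('scene','s27')"
```

```text
pawn_green_center ['scene'] [ 0.5443 -0.2938] 2.9
pawn_green_center ['top'] [ 0.5403 -0.293 ] 3.1
pawn_green_center ['scene', 'top'] [ 0.5425 -0.2933] 6.7
t 55.08 pos [0.6774 0.0703 0.2472] yaw 1.4208 q [ 0.    0.43  1.2  -0.    1.51  0.15] F [ 0.5 -0.3  0.1] grip 0.0909
turn 0.0008 tool d (after turn) [-0.3796 -0.0797  0.2142]
```

View pics/s27.png

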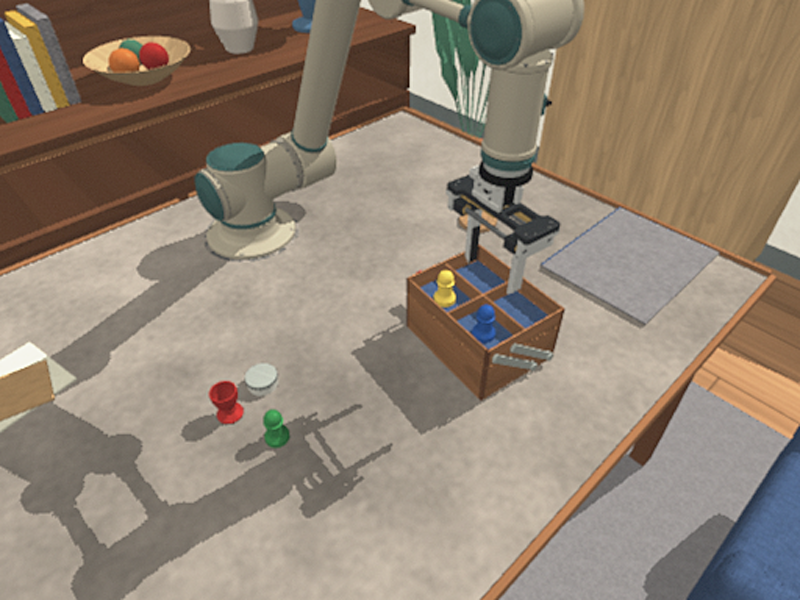

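Request:
{"method": "arm_command", "body": {"deltas": [-0.035,-0.008,0,0,0.75,-0.055,-0.0115,0,0,0.75,-0.055,-0.0115,0,0,0.75,-0.055,-0.0115,0,0,0.75,-0.055,-0.0115,0,0,0.75,-0.055,-0.0115,0,0,0.75,-0.045,-0.01,0,0,0.75,-0.0246,-0.0042,0,0,0.75,0,0,0.03,0,0.75,0,0,0.04,0,0.75,0,0,0.03,0,0.75,0,0,0,0,0.75,0,0,0,0,0.75], "grip_force": 20}}

```text
t: 56.75
ee_pos: [0.5431, -0.2933, 0.1496]
orientation: [0.758, 0.652, 0.0, 0.0]
wrist_force: [0.4, 0.1, -0.1]
grip_width: 0.0703
```

```bash
python3 -c "
from h import *
go([.5415,-.293,.034],1.42)
pic('scene','s28',(80,180,280,330))"
```

```text
t 56.75 pos [ 0.5431 -0.2933  0.1496] yaw 1.4208 q [-0.61  0.38  1.52 -0.    1.24 -0.46] F [ 0.4  0.1 -0.1] grip 0.0703
turn 0.0008 tool d (after turn) [ 1.000e-04 -1.700e-03  1.156e-01]
```

View pics/s28.png

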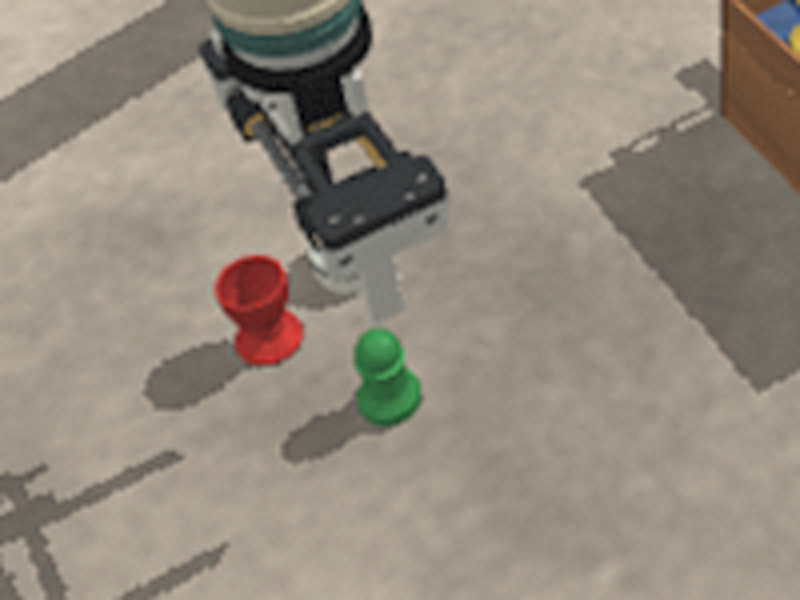

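Request:
{"method": "arm_command", "body": {"deltas": [0,-0.0013,0.03,0,0.75,0,0,0.04,0,0.75,0,0,0.03,0,0.75,0,0,0.011,0,0.75,0,0,0.005,0,0.75,0,0,0,0,0.75,0,0,0,0,0.5,0,0,0,0,0.3,0,0,0,0,0.1,0,0,0,0,0.1,0,0,0,0,0.1,0,0,0,0,0.1]}}

```text
t: 58.3
ee_pos: [0.5415, -0.293, 0.0333]
orientation: [0.758, 0.652, -0.0, 0.0]
wrist_force: [-0.6, 0.3, 0.6]
grip_width: 0.0276
```

```bash
python3 -c "
from h import *
go(bw([-.057,.0445,.128]),1.42)
pic('scene','s29',(80,180,280,330))"
```

```text
t 58.3 pos [ 0.5415 -0.293   0.0333] yaw 1.4207 q [-0.61  0.49  1.67 -0.    0.98 -0.46] F [-0.6  0.3  0.6] grip 0.0276
turn 0.0007 tool d (after turn) [ 0.4678 -0.0341 -0.0947]
```

View pics/s29.png

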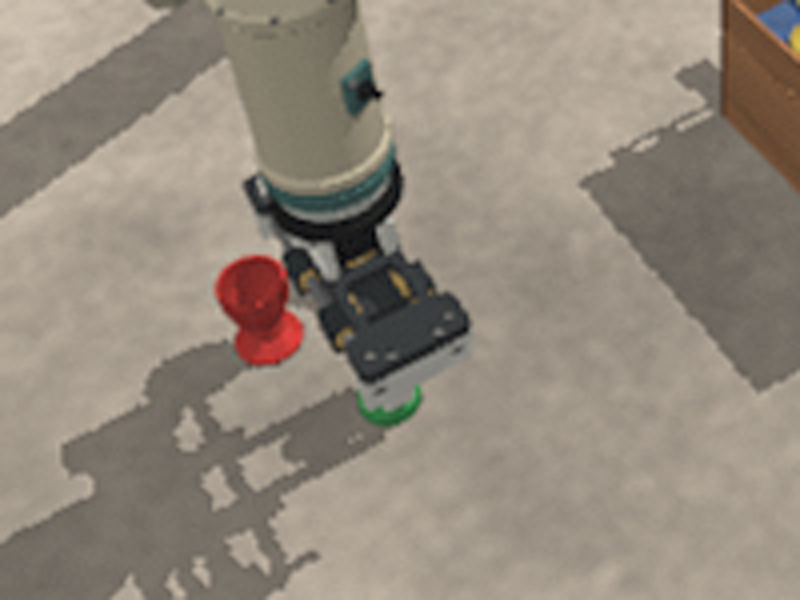

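Request:
{"method": "arm_command", "body": {"deltas": [0,0,0,0,0.1,0,0,-0.02,0,0.1,0,0,-0.05,0,0.1,0,0,-0.06,0,0.1,0,0,-0.06,0,0.1,0,0,-0.02,0,0.1,0.03,-0.0025,0,0,0.1,0.055,-0.004,0,0,0.1,0.055,-0.004,0,0,0.1,0.055,-0.004,0,0,0.1,0.055,-0.004,0,0,0.1,0.055,-0.004,0,0,0.1,0.055,-0.004,0,0,0.1,0.055,-0.004,0,0,0.1,0.0528,-0.0036,0,0,0.1,0,0,0,0,0.1,0,0,0,0,0.1,0,0,0,0,0.1], "grip_force": 25}}

```text
t: 60.6
ee_pos: [0.5777, 0.1733, 0.2432]
orientation: [0.759, 0.652, -0.0, 0.0]
wrist_force: [-0.2, -1.2, -1.0]
grip_width: 0.0276
```

```bash
python3 -c "
from h import *
go(bw([-.057,.0445,.129]),1.42)
pic('scene','s30',(200,100,400,250))"
```

```text
t 60.6 pos [0.5777 0.1733 0.2432] yaw 1.4192 q [ 0.18  0.31  1.4  -0.    1.43  0.33] F [-0.2 -1.2 -1. ] grip 0.0276
turn -0.0008 tool d (after turn) [0.0014 0.0002 0.1142]
```

View pics/s30.png

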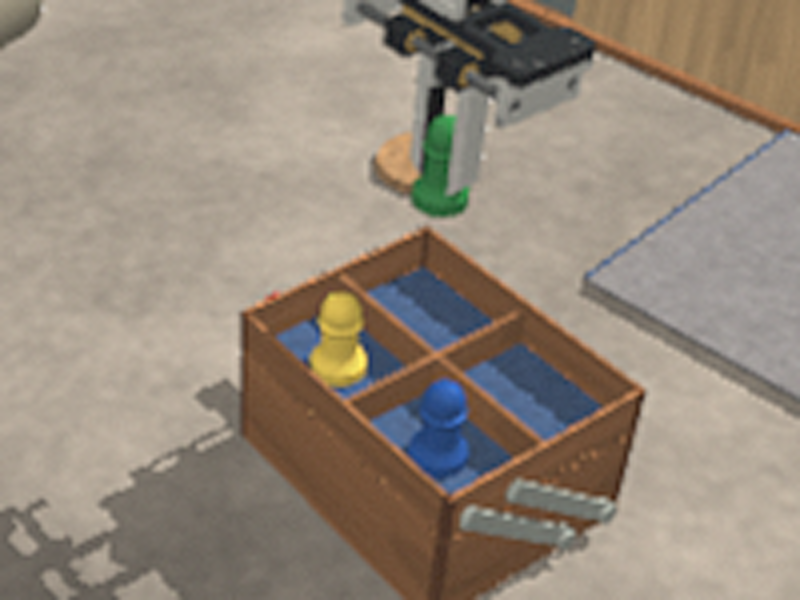

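Request:
{"method": "arm_command", "body": {"deltas": [0.0014,0.0002,0.03,0,0.1,0,0,0.045,0,0.1,0,0,0.025,0,0.1,0,0,0.011,0,0.1,0,0,0.003,0,0.1,0,0,0,0,0.1,0,0,0,0,0.1,0,0,0,0,0.1]}}

```text
t: 61.65
ee_pos: [0.5786, 0.1762, 0.1301]
orientation: [0.758, 0.652, 0.001, 0.0]
wrist_force: [-0.4, -0.8, -0.4]
grip_width: 0.028
```

Request:
{"method": "arm_command", "body": {"deltas": [0,0,0.001,0,0.1,0,0,0.0005,0,0.1,0,0,0,0,0.1,0,0,0,0,0.35,0,0,0,0,0.6,0,0,0,0,0.6,0,0,0,0,0.6,0,0,-0.02,0,0.6,0,0,-0.05,0,0.6,0,0,-0.06,0,0.8,0,0,-0.01,0,1,-0.03,-0.03,0,0,1,-0.05,-0.05,0,0,1,-0.05,-0.05,0,0,1,-0.05,-0.05,0,0,1,-0.05,-0.05,0,0,1,0,0,0,0,1,0,0,0,0,1]}}

```text
t: 63.9
ee_pos: [0.3431, 0.0026, 0.2676]
orientation: [0.758, 0.652, 0.0, 0.0]
wrist_force: [0.1, -1.5, -0.1]
grip_width: 0.094
```

```bash
python3 -c "
from h import *
go([.35,-.1,.27],1.42)
pic('scene','s31'); pic('top','t31',(130,80,400,283))"
```

```text
t 63.9 pos [0.3431 0.0026 0.2676] yaw 1.4198 q [-0.2  -0.12  1.83  0.    1.43 -0.05] F [ 0.1 -1.5 -0.1] grip 0.094
turn -0.0002 tool d (after turn) [-0.1004  0.0222 -0.0024]
```

View pics/s31.png

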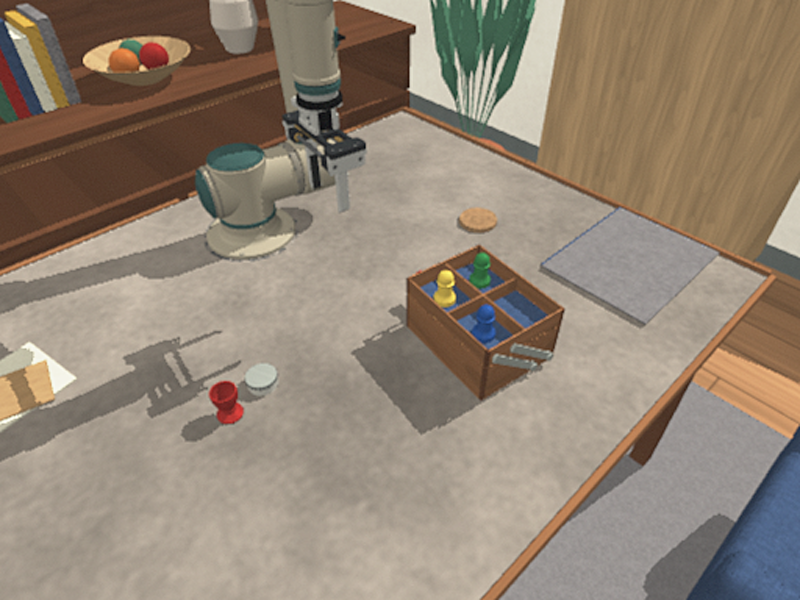

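View pics/t31.png

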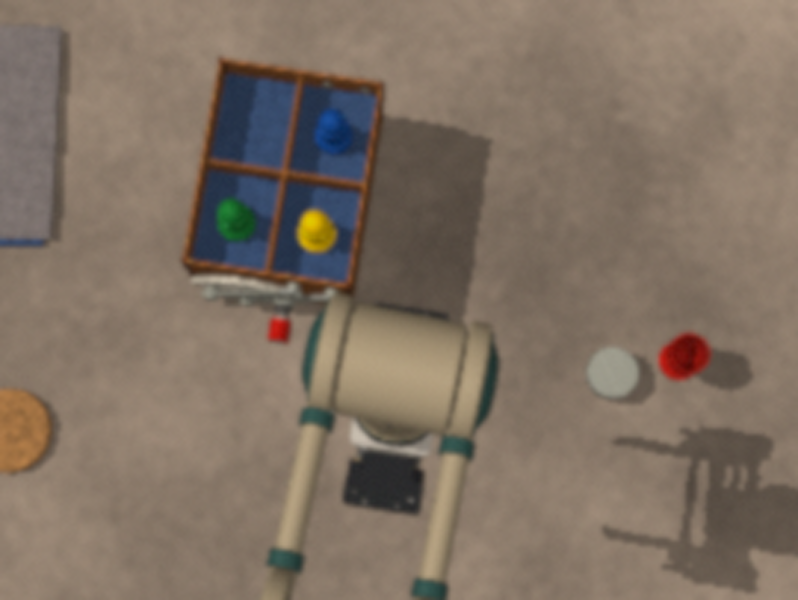

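```bash
python3 -c "
from h import *
for c in C:
    robot.read_camera(c); print(c,[(round(d['conf'],2),np.round(d['box'])) for d in robot.find_in(c,'cube_puzzle_center')])
pic('top','t32')
print(robot.sign_off())"
```

```text
scene []
top []
the job is handed in; nothing more can be done
None
```

View pics/t32.png

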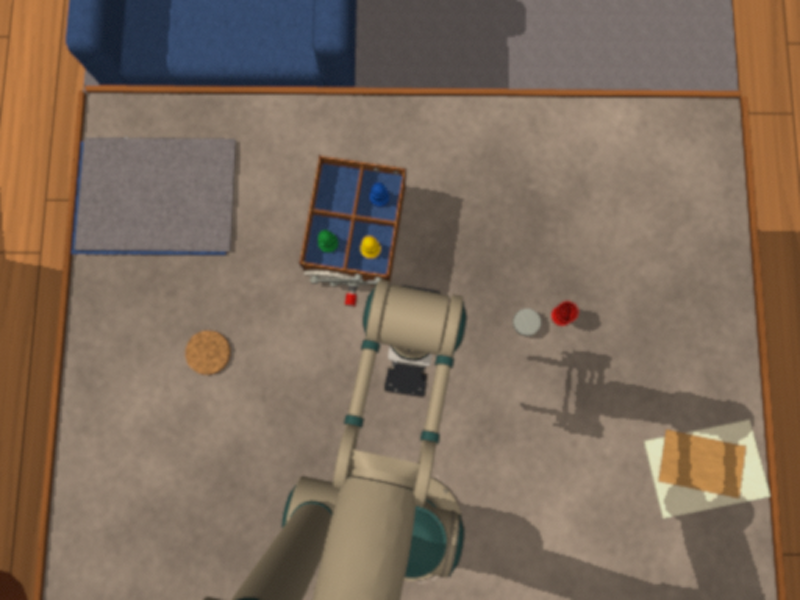

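The job is done and handed in, about 64 s into the 208 s allowed. I opened the tray with the plunger and it held at its open end. The dice shaker and the spinning top went in the bottom compartment, the tray was swung back and shut with the pin home, and the yellow, blue and green pawns each went in a cell of the top tray.

**Last checks:**
- **Tray and pin:** in the last pictures the tray lies shut on the box. The red knob is at the same top-view position as at the start, (224.4, 191.3) against (224.4, 191.6) pixels, so I take the pin to be home in the first hole.
- **Packed things:** all three pawns stand in the tray. The top and the shaker were last seen lying and standing in the compartment just before it closed.
- **Left out:** the egg cup, the tealight tin and the coasters are at the places they had at the start, by eye in the pictures.
- **Cube puzzle:** it was not there. I saw none in either camera, and the detectors' last search also came back empty.

**Disagreements:** the two cameras mostly differed by about 6 mm in x, at most about 10 mm (spinning top), so I used values between them, and every grasp held. In one early search the networks took the games box for the coasters and for the cube puzzle. I rejected those against the pictures.

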